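# Load the seed cleaner's screens and start it

### The arm

A 7-joint arm with a two-finger parallel gripper is mounted at the origin on the work surface; the furniture and walls round the work are solid. World frame = base frame: x ahead of the robot, y to its left, z up, the work surface at z = 0. Lengths are in m, angles in rad, forces in N, time in s.
With the tool pointing down it reaches from about 0.425 to 0.975 m from the base axis. Payload 16.7 kg.
Tool frame: the origin (TCP) lies midway between the tips of the shut fingers; the grasp point (between the pads) lies 19 mm behind it; z points along the fingers, y is the line along which they close (so a half turn about z gives the same grasp; the last joint's range is limited). The gripper opens to 85 mm and grips with 20 to 120 N. Pads are 22 mm wide; open, the fingers measure 114 mm over their backs; the gripper's body (76 mm by 85 mm) begins 54 mm behind the grasp point. The pads swing forward as they close: fully open they stand 13 mm farther back than shut.
Start: joints at [-1.431, 0.426, 0.074, 1.606, -0.034, 1.111, -0.067], TCP at [0.193, 0.647, 0.231] pointing down, gripper open.
Joint ranges: [-2.85, 2.85], [-0.5, 2.14], [-1.23, 1.37], [0.21, 2.46], [-1.02, 4.16], [0.16, 2.05], [-2.73, 2.73]. Speed limits (rad/s): [1.89, 1.89, 2.39, 2.39, 3.01, 3.01, 3.01].

### API

Orientations are given as a 3x3 rotation matrix whose columns are the frame's x, y, z axes.
In Python, from workcell import r gives the robot as it stands. The module is installed in compiled form; this text tells all that it offers.
- The arm moves only by the tool send_rows, never from a script. Its argument "series" is a list of rows, each a list of 7 numbers: the shift along the tool's x, y, z scaled (see below), then the turn, a rotation vector about the tool's x, y, z scaled (see below), then the finger opening in mm, from 0 to 85.4. A call has 1 to 10 rows; each row shifts and turns the commanded pose from where the row before left it, along the tool's axes as they then stand; what a row does not reach is not made up. The controller multiplies each number of a shift by 0.25 m and each number of a turn by 180 degrees. A row lasts 1/10 s, in which the tool goes at most 50 mm and 8.59 degrees, less where a joint would pass 70% of its speed; a pose out of reach is approached as far as the arm can. A call with a number of a shift or a turn outside -1 to 1 is refused whole. A call with a gripper value outside its range is refused whole. The fingers move at their own pace and stop on an object; the grip force is fixed at half the most. Time passes only in rows, so rows that do not move let the fingers close. It gives the time, the measured TCP pose, the force, the opening and the grip force at its end, in the units of the state.
- r.observe(): the state, without advancing time (a new reading comes with each control period).
- r.get_image(name): name is "scene" or "top" or "wrist"; returns a dict with "img" (384x512x3 uint8, red, green, blue), "intrinsics" (3x3 intrinsics, pixels), "world_from_camera" (4x4, takes a point from camera to world coordinates). Camera axes: x right, y down, z forward; pixel columns grow to the right and rows downward; lengths in m; the calibration is good to about 2 mm. The wrist camera is an equidistant fisheye: a pixel r from the principal point sees the ray r / f radians off the axis. A picture is of the moment at which its call begins. There is no depth.
- r.sign_off(): hands the job in; it is judged then, once.
Trained networks look in a picture, given as the dict that the camera call returned (one of the last four; its "shot" number tells which), for a name from the list of things; names that differ only in an ending like _2 or _b are one class to them, and where a whole thing is asked for, a point or a joint stands for the part that bears it (a point fixed in the world has none). Each returns a list of dicts, best first, with "score" (0 to 1); they miss things now and then, are a little off and sometimes report something else, mostly with a low value. They report only what shows in the picture. A call takes as long as a camera call.
- r.trace(picture, label): "pixels" (384x512 bool, what is visible of it) and "box" ([left, top, right, bottom] as shares, 0 to 1, of the picture: columns of its width, rows of its height, round what is visible of it).
- r.landmark_of(picture, label): "location" ([row, column] as shares, 0 to 1, of the picture: columns of its width, rows of its height: a listed point, or the origin of a listed thing).
The state is a dict: "clock": time; "joint_positions": joint angles; "qvel": joint speeds; "effort": joint torques, N m; "eef_pos": TCP position; "ee_rot": TCP orientation; "contact_force": force on the tool from outside, world axes, zero at the start; "ft_torque": the same for the moment, N m; "opening": finger opening in m; "gripper_force": force on a finger pad.
Only numpy, scipy, OpenCV 4.12 (cv2) and the standard library are available. Lean on these libraries where they do the work, as an engineer would, in place of code of your own. Each camera call takes 0.05 s, during which the arm holds its last target. There are 200 camera calls.

### The job

Load the three loose screens into the seed cleaner: stack them on its sloping deck between the corner guides, fine mesh at the bottom, then medium, coarse on top, each lying flat with its end pushed fully home against the backstop at the low end. When all three are in, start the machine by pulling its black knob fully out for a moment, then let it go back to rest. Leave the other things on the bench where they are.

Things in the scene. Friction and masses are not known exactly. Their poses are not given: they have to be found in the camera images.
- fine_screen_mid (a point): Seed screen lying loose: flat wooden frame 120 mm long (its x) x 60 wide (y) x 14 thick (z), 0.08 to 0.17 kg, with the FINE wire mesh (openings about 1.5 mm, looks nearly closed); the three differ only in mesh. Point: its middle, 7 mm above its underside. Ends and faces are alike; nothing enters the mesh, which is solid to the touch.
- medium_screen_mid (a point): Seed screen lying loose: flat wooden frame 120 mm long (its x) x 60 wide (y) x 14 thick (z), 0.08 to 0.17 kg, with the MEDIUM wire mesh (openings about 10 mm, 4 rows of 9); the three differ only in mesh. Point: its middle, 7 mm above its underside. Ends and faces are alike; nothing enters the mesh, which is solid to the touch.
- coarse_screen_mid (a point): Seed screen lying loose: flat wooden frame 120 mm long (its x) x 60 wide (y) x 14 thick (z), 0.08 to 0.17 kg, with the COARSE wire mesh (openings about 20 mm, 2 rows of 5); the three differ only in mesh. Point: its middle, 7 mm above its underside. Ends and faces are alike; nothing enters the mesh, which is solid to the touch.
- deck_foot (a point): Sloping deck of the seed cleaner (green machine left of the screens), low end towards the robot, fixed at a slope of 21 to 30 degrees. Point: on the deck surface at the foot of the backstop, mid-width. x runs up the slope, y across to the left, z out of the deck (stacking direction). Backstop face: plane x = 0, 50 mm high. Deck surface z = 0: two rails, outer edges y = +-25 mm, to x = 148 mm.
- deck_home (a point): Where the middle of the bottom screen belongs: x = 60, y = 0, z = 7 mm from deck_foot, same axes (second and third screen: 14 and 28 mm further along z). Screens do not slide down of themselves but must be pushed on to the backstop, square to it. Beside this point the deck's sides are free for fingers down to a pan rim 11 mm below the deck surface.
- guide_top (a point): Point between the tops of the two corner guides that flank the low end of the deck, at x = 10, y = 0, z = 42 mm from deck_foot. Guides: inner faces at y = +-34 mm (a screen has 4 mm play each side), x = 0 to 22 mm, straight from below the deck to z = 42 mm, then lips flaring outward up to z = 53 mm.
- chute_lip (a point): Middle of the lower front edge of the feed hopper's chute, 0.195 m above the bench, over the upper end of the deck. The hopper's upright front, 104 mm wide, is 11 mm behind it (away from the robot) and reaches up to 0.317 m above the bench; stay in front of it. x points away from the robot along the machine, y left, z up.
- knob_grip (a point): Middle of the head of the round black pull knob: head 32 mm wide, 16 mm thick (8 mm each way along z), on a thin stem, in the middle of a grey control box's face, right of the deck. z is the knob's axis, straight out of the face (pull direction), 28 degrees from vertical, towards the robot; x up the face, y to the left. The face (90 along x, 80 along y) is 21 mm behind, its collar 17 mm.
- pull_knob (a joint): How far the pull knob is drawn out, m: 0 at rest, 0.012 fully out (stop). A spring pulls it back, 2 N at rest rising to 8 N fully out; fully out for a moment starts the machine (9 mm is enough).
- spray_bottle_mid (a point): Bystander, not part of the job: spray bottle, 249 mm tall, 59 x 122 mm, standing to the right of the seed cleaner. The point is on its body at half height.
- drum_cap_mid (a point): Bystander, not part of the job: flat round plastic cap lying on the bench, 68 mm across, 22 mm high. The point is on its body at half height.
- tape_roll_mid (a point): Bystander, not part of the job: roll of tape lying flat, 101 mm across, 48 mm high. The point is on its body at half height.
- clay_pot_mid (a point): Bystander, not part of the job: small terracotta pot, 66 mm across, 58 mm high, standing amid the screens. The point is on its body at half height.
- dropper_bottle_mid (a point): Bystander, not part of the job: dropper bottle, 33 mm across, 102 mm tall, standing. The point is on its body at half height.
- tin_mid (a point): Bystander, not part of the job: tin, 75 mm across, 58 mm high, standing. The point is on its body at half height.

How it is judged:
On the way, in this order (a step that is already met when the one before it is completed fails the run):
1. the fine screen lies on the deck, flat and home against the backstop, and is let go (x of fine_screen_mid in the frame of deck_foot between 0.056 and 0.0645 m and y of fine_screen_mid in the frame of deck_foot between -0.0065 and 0.0065 m and z of fine_screen_mid in the frame of deck_foot between 0.003 and 0.011 m and angle between the z axis of fine_screen_mid and the z axis of deck_foot, either way round below 0.08 rad and angle between the x axis of fine_screen_mid and the x axis of deck_foot, either way round below 0.09 rad and contact force between the fingers and fine_screen below 0.05 N and linear speed of fine_screen below 0.02 m/s), for 0.2 s.
2. the medium screen lies on the fine one, flat and home against the backstop, and is let go (x of medium_screen_mid in the frame of deck_foot between 0.056 and 0.0645 m and y of medium_screen_mid in the frame of deck_foot between -0.0065 and 0.0065 m and z of medium_screen_mid in the frame of deck_foot between 0.017 and 0.025 m and angle between the z axis of medium_screen_mid and the z axis of deck_foot, either way round below 0.08 rad and angle between the x axis of medium_screen_mid and the x axis of deck_foot, either way round below 0.09 rad and contact force between the fingers and medium_screen below 0.05 N and linear speed of medium_screen below 0.02 m/s), for 0.2 s.
3. the coarse screen lies on the medium one, flat and home against the backstop, and is let go (x of coarse_screen_mid in the frame of deck_foot between 0.056 and 0.0645 m and y of coarse_screen_mid in the frame of deck_foot between -0.0065 and 0.0065 m and z of coarse_screen_mid in the frame of deck_foot between 0.031 and 0.039 m and angle between the z axis of coarse_screen_mid and the z axis of deck_foot, either way round below 0.08 rad and angle between the x axis of coarse_screen_mid and the x axis of deck_foot, either way round below 0.09 rad and contact force between the fingers and coarse_screen below 0.05 N and linear speed of coarse_screen below 0.02 m/s), for 0.2 s.
4. with all three screens home, the knob is pulled out (value of joint pull_knob above 0.009 m and x of fine_screen_mid in the frame of deck_foot between 0.056 and 0.0645 m and y of fine_screen_mid in the frame of deck_foot between -0.0065 and 0.0065 m and z of fine_screen_mid in the frame of deck_foot between 0.003 and 0.011 m and angle between the z axis of each of fine_screen_mid, medium_screen_mid, coarse_screen_mid and the z axis of deck_foot, either way round below 0.08 rad and angle between the x axis of each of fine_screen_mid, medium_screen_mid, coarse_screen_mid and the x axis of deck_foot, either way round below 0.09 rad and x of medium_screen_mid in the frame of deck_foot between 0.056 and 0.0645 m and y of medium_screen_mid in the frame of deck_foot between -0.0065 and 0.0065 m and z of medium_screen_mid in the frame of deck_foot between 0.017 and 0.025 m and x of coarse_screen_mid in the frame of deck_foot between 0.056 and 0.0645 m and y of coarse_screen_mid in the frame of deck_foot between -0.0065 and 0.0065 m and z of coarse_screen_mid in the frame of deck_foot between 0.031 and 0.039 m), for 0.1 s.
At the end, for the whole second after the job is handed in: Fine, medium, coarse from the bottom up, released and at rest, each within 4 mm of the backstop, 6.5 mm of the middle line, 4 mm of its height, 0.08 rad of the deck plane and 0.09 rad of square; knob then pulled out 9 mm or more, and back in (under 2 mm), untouched (all of step 1 and all of step 2 and all of step 3 and value of joint pull_knob below 0.002 m and contact force between the fingers and pull_knob below 0.05 N).
It fails at once if a bystander is knocked over or moved more than 30 mm (distance of any of spray_bottle_mid, drum_cap_mid, tape_roll_mid, clay_pot_mid, dropper_bottle_mid, tin_mid from where it was at the start of the episode above 0.03 m).
It also fails if it takes over 72 s, if anything falls off the work surface, if the arm or the gripper's body presses on something with over 40 N, if the wrist force passes 120 N, or if a joint passes its speed limit or range.

## Working session

There is one attempt and no reset: what is moved stays moved. The work goes in short steps, Python scripts to look and compute and a tool call to move; the robot and the scene stay as the last step left them, time stands still between calls to the robot, and variables do not carry over. Pictures are saved under pics/ and viewed, at most 10 in all, crops included, and the job is handed in when it is done.

Besides the shell and the picture viewer there is one more tool, called after "Emit:" as a command line: name --pt "numbers of a row" for each row, then --argument value for the rest. send_rows: Moves the arm, as the interface text tells. Shifts and turns lie within -1 to 1; 1 stands for 0.25 m of shift or 180 degrees of turn. Its arguments: {"type":"object","properties":{"series":{"type":"array","items":{"type":"array","items":{"type":"number"}}}},"required":["series"]}

```bash
mkdir -p pics; cat > h.py <<'E'
import numpy as np, cv2
from workcell import r
np.set_printoptions(precision=4, suppress=True)
def ray(p, rc):
    K=np.array(p["intrinsics"]); T=np.array(p["world_from_camera"])
    row,col=rc; x=(col-K[0,2])/K[0,0]; y=(row-K[1,2])/K[1,1]
    d=np.array([x,y,1.0])
    return T[:3,3], T[:3,:3]@(d/np.linalg.norm(d))
def wray(p, rc):
    K=np.array(p["intrinsics"]); T=np.array(p["world_from_camera"])
    row,col=rc; v=np.array([(col-K[0,2])/K[0,0],(row-K[1,2])/K[1,1]]); t=np.linalg.norm(v)+1e-12
    d=np.r_[v/t*np.sin(t),np.cos(t)]
    return T[:3,3], T[:3,:3]@d
def onz(o,d,z): return o+d*(z-o[2])/d[2]
def meet(rays):
    A=np.zeros((3,3));b=np.zeros(3)
    for o,d in rays:
        P=np.eye(3)-np.outer(d,d);A+=P;b+=P@o
    x=np.linalg.solve(A,b)
    return x,[np.linalg.norm((np.eye(3)-np.outer(d,d))@(x-o)) for o,d in rays]
def save(p,n): cv2.imwrite("pics/"+n+".png",cv2.cvtColor(p["img"],cv2.COLOR_RGB2BGR))
E
python3 - <<'E'
from h import *
ps={n:r.get_image(n) for n in("scene","top")}
for n,p in ps.items(): save(p,n+"0"); print(n,np.array(p["intrinsics"])[:2].ravel(),np.array(p["world_from_camera"])[:3])
names=[x+"_screen_mid" for x in("fine","medium","coarse")]+["deck_foot","deck_home","guide_top","chute_lip","knob_grip"]+[x+"_mid" for x in("spray_bottle","drum_cap","tape_roll","clay_pot","dropper_bottle","tin")]
for l in names:
    rs=[]
    for n,p in ps.items():
        L=r.landmark_of(p,l)
        if L:
            rc=np.array(L[0]["location"])*[384,512]; rs.append(ray(p,rc)); print(l,n,round(L[0]["score"],2),rc, onz(*rs[-1],0.007))
    if len(rs)==2: print("   ",*meet(rs))
a=np.hstack([cv2.imread("pics/scene0.png"),cv2.imread("pics/top0.png")]);
print(r.observe()["eef_pos"],r.observe()["ee_rot"])
E
```

```text
scene [384.5548   0.     250.5295   0.     384.5548 190.3216] [[ 0.7883 -0.4755  0.3905  0.0253]
 [-0.6152 -0.6001  0.5112 -0.594 ]
 [-0.0087 -0.6432 -0.7656  1.1389]]
top [355.9573   0.     259.2291   0.     355.9573 197.9001] [[-0.012  -0.9952  0.097   0.4038]
 [-0.9997  0.0139  0.0194  0.0494]
 [-0.0207 -0.0967 -0.9951  1.3994]]
fine_screen_mid scene 0.83 [252.096  258.6112] [ 0.4559 -0.0707  0.007 ]
fine_screen_mid top 0.63 [219.9936 297.0112] [ 0.4509 -0.0697  0.007 ]
    [ 0.4528 -0.0708  0.0097] [np.float64(0.002380039544302214), np.float64(0.0023800395443022413)]
medium_screen_mid scene 0.78 [248.1024 318.6176] [ 0.6262 -0.1851  0.007 ]
medium_screen_mid top 0.69 [174.7968 321.1776] [ 0.6276 -0.1687  0.007 ]
    [ 0.6347 -0.1748 -0.0159] [np.float64(0.004112843397761148), np.float64(0.004112843397761017)]
coarse_screen_mid scene 0.58 [311.1936 319.0784] [ 0.4708 -0.3454  0.007 ]
coarse_screen_mid top 0.6 [215.6928 204.4928] [0.4724 0.2922 0.007 ]
    [ 0.5183  0.0083 -0.1641] [np.float64(0.3117353488898683), np.float64(0.31173534888986837)]
deck_foot scene 0.61 [180.7872 205.
[... 1881 characters left out ...]
1.9136] [ 0.4997 -0.2457  0.007 ]
    [ 0.4941 -0.2344  0.0524] [np.float64(0.002983722208408216), np.float64(0.002983722208408241)]
dropper_bottle_mid scene 0.6 [294.912  271.7184] [ 0.3917 -0.2163  0.007 ]
dropper_bottle_mid top 0.5 [242.1888 343.3984] [ 0.363  -0.2467  0.007 ]
    [ 0.368  -0.2354  0.0701] [np.float64(0.003773010291150042), np.float64(0.003773010291150188)]
tin_mid scene 0.78 [153.792 170.496] [0.4628 0.5274 0.007 ]
tin_mid top 0.73 [216.6144 149.8112] [0.4715 0.5082 0.007 ]
    [0.4635 0.5069 0.0231] [np.float64(0.008240502740247024), np.float64(0.008240502740246958)]
[0.1929 0.6468 0.2313] [[-0.9583  0.2859 -0.    ]
 [ 0.2859  0.9583  0.    ]
 [ 0.      0.     -1.    ]]
```

View pics/scene0.png

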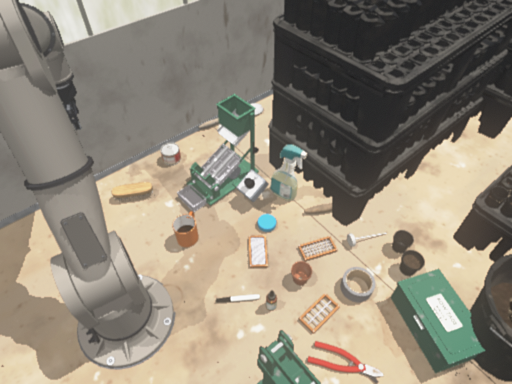

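View pics/top0.png

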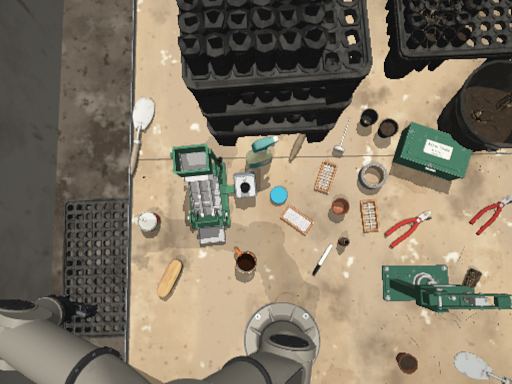

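The scene shows the green machine with its deck around (215,175) and the knob box at (250,183). The screens are fine (258,252), medium (317,249) and coarse (319,312), with the pot at (301,272) between them. In the top view they are at fine (297,220), medium (325,177), coarse (370,216), and the mug at (246,262) sits in front of the machine.

```bash
cat >> h.py <<'E'
from scipy.spatial.transform import Rotation as Ro
from scipy.linalg import fractional_matrix_power as fmp
def screen(p, near, label, z=0.014, w=False):
    """pose of a screen from its trace: rectangle centre and long-axis angle on plane z"""
    best=None
    for t in r.trace(p,label):
        m=np.array(t["pixels"]).astype(np.uint8)
        cs,_=cv2.findContours(m,cv2.RETR_EXTERNAL,cv2.CHAIN_APPROX_NONE)
        c=max(cs,key=cv2.contourArea)[:,0,:]
        f=wray if w else ray
        P=np.array([onz(*f(p,(y,x)),z)[:2] for x,y in c],np.float32)
        (cx,cy),(a,b),an=cv2.minAreaRect(P)
        if a<b: a,b,an=b,a,an+90
        d=np.hypot(cx-near[0],cy-near[1])
        if best is None or d<best[0]: best=(d,np.array([cx,cy,a,b,(an+90)%180-90]),t["score"])
    return best
def go(pos,R,n=None,frm=None):
    """constant row that, repeated n times, takes the measured pose to pos,R"""
    s=r.observe() if frm is None else frm
    T0=np.eye(4);T0[:3,:3]=s["ee_rot"];T0[:3,3]=s["eef_pos"]
    T1=np.eye(4);T1[:3,:3]=R;T1[:3,3]=pos
    D=np.linalg.inv(T0)@T1
    rv=Ro.from_matrix(D[:3,:3]).as_rotvec()
    if n is None: n=int(np.ceil(max(np.linalg.norm(D[:3,3])/0.045,np.degrees(np.linalg.norm(rv))/8,1)))
    # equal rows: turn rv/n, shift v solving sum R^k v = D
    q=Ro.from_rotvec(rv/n); S=sum(Ro.from_rotvec(rv/n*k).as_matrix() for k in range(n))
    v=np.linalg.solve(S,D[:3,3])
    print("n",n,"row",np.round(np.r_[v/0.25,rv/n/np.pi],4).tolist())
def down(deg):
    """tool down, finger line (y) at angle deg in the world"""
    a=np.radians(deg);y=np.array([np.cos(a),np.sin(a),0]);z=np.array([0,0,-1.]);return np.c_[np.cross(y,z),y,z]
E
python3 - <<'E'
from h import *
for n in("scene","top"):
    p=r.get_image(n)
    for l,near in(("fine",(.452,-.07)),("medium",(.628,-.17)),("coarse",(.47,-.34))):
        b=screen(p,near,l+"_screen_mid",0.012); print(n,l,b)
p=r.get_image("wrist"); s=r.observe(); T=np.array(p["world_from_camera"]); print(np.array(p["intrinsics"]),s["ee_rot"].T@(T[:3,3]-s["eef_pos"]) if hasattr(s["ee_rot"],"T") else 0, np.array(s["ee_rot"]).T@T[:3,:3])
go([.40,.26,.27],down(100)); go([.40,.26,.27],down(-80))
E
```

```text
scene fine (np.float64(0.005100309792016635), array([ 0.4558, -0.0667,  0.125 ,  0.0599, 52.1773]), 0.64)
scene medium (np.float64(0.01624665156718119), array([  0.621 ,  -0.1847,   0.1164,   0.0663, -21.9103]), 0.76)
scene coarse (np.float64(0.0097664507187148), array([ 0.4671, -0.3493,  0.1211,  0.0586,  3.8935]), 0.8)
top fine None
top medium (np.float64(0.015941955618096883), array([  0.6214,  -0.1845,   0.1234,   0.063 , -19.9292]), 0.67)
top coarse (np.float64(0.010800069166977708), array([ 0.4669, -0.3504,  0.1168,  0.0633,  4.5759]), 0.59)
[[297.3186   0.     252.7139]
 [  0.     297.3186 192.1691]
 [  0.       0.       1.    ]] [ 0.0665  0.0007 -0.1418] [[ 0.0012 -0.9653 -0.2611]
 [ 1.      0.0011  0.0004]
 [-0.0001 -0.2611  0.9653]]
n 10 row [-0.0959, -0.1489, -0.0155, -0.0, -0.0, -0.0148]
n 20 row [-0.1069, 0.0559, -0.0077, -0.0, 0.0, 0.0426]
```

```bash
python3 - <<'E'
from h import *
go([.38,.26,.29],down(97))
E
```

```text
n 10 row [-0.0912, -0.1471, -0.0235, -0.0, -0.0, -0.0131]
```

Emit:
send_rows --pt "-0.0912 -0.1471 -0.0235 0 0 -0.0131 85" --pt "-0.0912 -0.1471 -0.0235 0 0 -0.0131 85" --pt "-0.0912 -0.1471 -0.0235 0 0 -0.0131 85" --pt "-0.0912 -0.1471 -0.0235 0 0 -0.0131 85" --pt "-0.0912 -0.1471 -0.0235 0 0 -0.0131 85" --pt "-0.0912 -0.1471 -0.0235 0 0 -0.0131 85" --pt "-0.0912 -0.1471 -0.0235 0 0 -0.0131 85" --pt "-0.0912 -0.1471 -0.0235 0 0 -0.0131 85" --pt "-0.0912 -0.1471 -0.0235 0 0 -0.0131 85" --pt "-0.0912 -0.1471 -0.0235 0 0 -0.0131 85"

```text
clock: 2.95
eef_pos: [0.3805, 0.2583, 0.2906]
ee_rot: [[-0.992, -0.123, 0.0], [-0.123, 0.992, 0.001], [-0.0, 0.001, -1.0]]
contact_force: [0.6, 0.3, 0.1]
opening: 0.0852
gripper_force: 0.0
```

```bash
python3 - <<'E'
from h import *
import json
p=r.get_image("wrist"); save(p,"w1")
out={}
for l in ["deck_foot","deck_home","guide_top","chute_lip","knob_grip"]:
    L=r.landmark_of(p,l)
    if L:
        rc=np.array(L[0]["location"])*[384,512]; o,d=wray(p,rc); out[l]=[o.tolist(),d.tolist()]; print(l,L[0]["score"],rc)
json.dump(out,open("w1.json","w"))
np.savez("w1.npz",K=p["intrinsics"],T=p["world_from_camera"])
E
```

```text
deck_foot 0.76 [237.504  253.9008]
deck_home 0.67 [283.584  247.0912]
guide_top 0.8 [246.1056 252.8256]
```

View pics/w1.png

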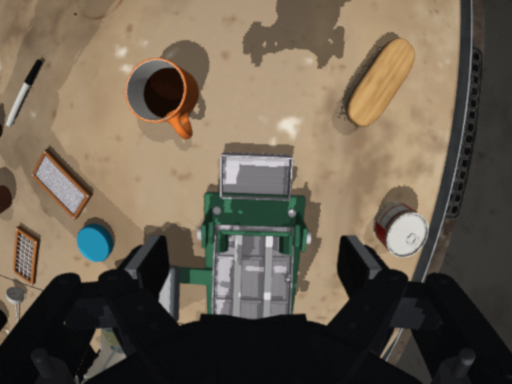

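The wrist view shows the deck between the fingers. The backstop is a green bar at rows 195–232, the guides are at (212,210) and (298,210), and the rails run down to row 315. The fine screen is at (62,184).

```bash
cat > fit.py <<'E'
from h import *
import json
from scipy.optimize import least_squares
S=dict(K=[[384.5548,0,250.5295],[0,384.5548,190.3216],[0,0,1]])
# rays of first pictures: pixel -> ray with stored calibration
Ts=np.array([[.7883,-.4755,.3905,.0253],[-.6152,-.6001,.5112,-.594],[-.0087,-.6432,-.7656,1.1389],[0,0,0,1]])
Tt=np.array([[-.012,-.9952,.097,.4038],[-.9997,.0139,.0194,.0494],[-.0207,-.0967,-.9951,1.3994],[0,0,0,1]])
ps=dict(intrinsics=S["K"],world_from_camera=Ts)
pt=dict(intrinsics=[[355.9573,0,259.2291],[0,355.9573,197.9001],[0,0,1]],world_from_camera=Tt)
obs=[(ps,"deck_foot",(180.8,205.4)),(pt,"deck_foot",(217.2,208.1)),(ps,"deck_home",(167.7,214.8)),(pt,"deck_home",(201.6,205.3)),(ps,"guide_top",(171.6,200.2)),(pt,"guide_top",(216.9,204.5)),(ps,"chute_lip",(139.8,227.4)),(pt,"chute_lip",(179.3,198.5))]
rays=[(l,*ray(p,rc),3.) for p,l,rc in obs]
import glob
for f in sorted(glob.glob("w*.json")):
    rays+=[(l,np.array(a),np.array(b),1.3) for l,(a,b) in json.load(open(f)).items() if l!="knob_grip"]
loc=dict(deck_foot=[0,0,0],deck_home=[.06,0,.007],guide_top=[.01,0,.042])
def frame(v):
    return Ro.from_euler("ZY",[v[3],-v[4]]).as_matrix()
def res(v):
    R=frame(v);o=[]
    for l,a,b,s in rays:
        if l=="chute_lip":
            X=v[:3]+np.r_[v[5]*np.cos(v[3]),v[5]*np.sin(v[3]),0]; X[2]=.195
        else: X=v[:3]+R@np.array(loc[l])
        o+=list((np.eye(3)-np.outer(b,b))@(X-a)*1000/s)
    return o
def fit():
    return least_squares(res,[.467,.267,.064,.1,.42,.12],loss="soft_l1")
if __name__=="__main__":
    q=fit(); print(q.x,np.degrees(q.x[3:5]),q.cost); print(np.round(np.array(res(q.x)).reshape(-1,3),1))
    J=np.linalg.inv(q.jac.T@q.jac); print("sd",np.sqrt(np.diag(J)))
    np.save("deck.npy",q.x)
E
python3 fit.py; python3 - <<'E'
from h import *
go([.4555,-.0667,.12],down(-38))
E
```

```text
[0.47   0.2701 0.0758 0.0357 0.3985 0.1179] [ 2.0452 22.8331] 14.27169245846768
[[ 0.6  2.9  2.5]
 [ 2.3  1.1  0.3]
 [ 1.4  1.3  1.7]
 [ 1.2 -0.1  0.1]
 [ 1.7 -0.4  0.3]
 [ 0.1 -0.9 -0.2]
 [ 0.1 -0.3 -0.2]
 [-0.1 -2.  -0.4]
 [-0.7 -1.7 -0.4]
 [-1.   1.5 -0.6]
 [-0.4 -0.  -0.2]]
sd [0.0022 0.0011 0.0039 0.0264 0.0417 0.0032]
n 17 row [-0.0944, -0.0351, 0.04, -0.0, -0.0, 0.0441]
```

Emit:
send_rows --pt "-0.0944 -0.0351 0.04 0 0 0.0441 85" --pt "-0.0944 -0.0351 0.04 0 0 0.0441 85" --pt "-0.0944 -0.0351 0.04 0 0 0.0441 85" --pt "-0.0944 -0.0351 0.04 0 0 0.0441 85" --pt "-0.0944 -0.0351 0.04 0 0 0.0441 85" --pt "-0.0944 -0.0351 0.04 0 0 0.0441 85" --pt "-0.0944 -0.0351 0.04 0 0 0.0441 85" --pt "-0.0944 -0.0351 0.04 0 0 0.0441 85" --pt "-0.0944 -0.0351 0.04 0 0 0.0441 85" --pt "-0.0944 -0.0351 0.04 0 0 0.0441 85"

```text
clock: 4.25
eef_pos: [0.532, 0.0848, 0.1893]
ee_rot: [[-0.299, 0.954, -0.0], [0.954, 0.299, -0.0], [-0.0, -0.0, -1.0]]
contact_force: [0.7, -0.0, -0.2]
opening: 0.085
gripper_force: 0.0
```

Emit:
send_rows --pt "-0.0944 -0.0351 0.04 0 0 0.0441 85" --pt "-0.0944 -0.0351 0.04 0 0 0.0441 85" --pt "-0.0944 -0.0351 0.04 0 0 0.0441 85" --pt "-0.0944 -0.0351 0.04 0 0 0.0441 85" --pt "-0.0944 -0.0351 0.04 0 0 0.0441 85" --pt "-0.0944 -0.0351 0.04 0 0 0.0441 85" --pt "-0.0944 -0.0351 0.04 0 0 0.0441 85"

```text
clock: 4.95
eef_pos: [0.4555, -0.0671, 0.1195]
ee_rot: [[0.619, 0.786, -0.0], [0.786, -0.619, -0.0], [-0.0, 0.0, -1.0]]
contact_force: [0.2, 0.1, 0.9]
opening: 0.0848
gripper_force: 0.0
```

```bash
python3 - <<'E'
from h import *
p=r.get_image("wrist"); s=r.observe(); print(s["eef_pos"],np.degrees(np.arctan2(s["ee_rot"][1][1],s["ee_rot"][0][1])),s["joint_positions"])
b=screen(p,(.455,-.067),"fine_screen_mid",.014,True); print(b)
if b: c=b[1]; go([c[0],c[1],.0],down(c[4]-90),n=4)
E
```

```text
[ 0.4515 -0.0692  0.118 ] -38.902598482848326 [-0.6958  0.3028  0.833   2.2199 -0.3299  0.7459 -0.3178]
(np.float64(0.002746644257460406), array([ 0.4552, -0.0643,  0.1208,  0.0604, 53.6958]), 0.56)
n 4 row [0.0044, -0.0003, 0.1187, -0.0002, 0.0002, -0.0028]
```

Emit:
send_rows --pt "0.004 0 0.119 0 0 -0.003 85" --pt "0.004 0 0.119 0 0 -0.003 85" --pt "0.004 0 0.119 0 0 -0.003 85" --pt "0.004 0 0.119 0 0 -0.003 85" --pt "0 0 0 0 0 0 85"

```text
clock: 5.55
eef_pos: [0.457, -0.0629, -0.0016]
ee_rot: [[0.583, 0.813, -0.005], [0.813, -0.583, -0.0], [-0.003, -0.004, -1.0]]
contact_force: [0.5, -0.2, 0.6]
opening: 0.085
gripper_force: 0.0
```

Emit:
send_rows --pt "0 0 0 0 0 0 40" --pt "0 0 0 0 0 0 40" --pt "0 0 0 0 0 0 40" --pt "0 0 0 0 0 0 40" --pt "0 0 0 0 0 0 40"

```text
clock: 6.05
eef_pos: [0.4591, -0.0638, 0.0027]
ee_rot: [[0.585, 0.811, 0.002], [0.811, -0.585, 0.001], [0.002, 0.001, -1.0]]
contact_force: [-3.7, -0.2, 9.0]
opening: 0.0584
gripper_force: 61.8
```

```bash
cat > ov.py <<'E'
from fit import *
def proj(K,T,X):
    c=np.linalg.inv(T)@np.r_[X,1]; c=c[:3]; t=np.arctan2(np.hypot(c[0],c[1]),c[2]); n=np.hypot(c[0],c[1])
    return np.array([K[0,2]+K[0,0]*t*c[0]/n,K[1,2]+K[1,1]*t*c[1]/n])
def overlay(v,img,K,T,box,s,name):
    R=frame(v); I=cv2.resize(img[box[1]:box[3],box[0]:box[2]],None,fx=s,fy=s,interpolation=cv2.INTER_CUBIC)
    def ln(a,b,c):
        q=[tuple(int(k) for k in (proj(K,T,v[:3]+R@np.array(x))-box[:2]+.5)*s) for x in(a,b)]; cv2.line(I,*q,c,1)
    for y in(-.025,.025): ln((0,y,0),(.148,y,0),(0,0,255))
    ln((0,-.034,.05),(0,.034,.05),(255,0,255)); ln((0,-.034,0),(0,.034,0),(0,255,255))
    for y in(-.034,.034): ln((0,y,.042),(.022,y,.042),(255,255,0)); ln((.022,y,0),(.022,y,.042),(255,255,0))
    cv2.imwrite("pics/"+name+".png",I)
if __name__=="__main__":
    w=np.load("w1.npz"); v=np.load("deck.npy")
    overlay(v,cv2.imread("pics/w1.png"),w["K"],w["T"],(190,140,320,320),3.3,"ov1")
E
python3 ov.py
```

```text
(no output)
```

View pics/ov1.png

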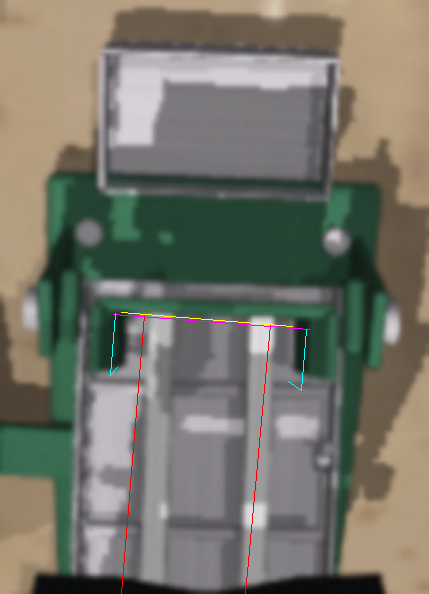

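The overlay shows the guides and backstop lining up within about 1 mm, with the foot at about (209,318) in the crop. The real rails run nearly vertical while the modelled ones lean about 3.7°, so the machine's yaw is about 5.6°. I'll refit with that yaw.

```bash
sed -i 's/^    return o$/    return o+[(v[3]-0.098)\/0.008]/; s/np.array(res(q.x))/np.array(res(q.x)[:-1])/' fit.py; python3 fit.py; cat >> h.py <<'E'
def deckpose(p, sy=1, v=None):
    """tool pose with TCP at p (deck frame, m), tool z into the deck, tool y along sy*deck y"""
    v=np.load("deck.npy") if v is None else v
    R=Ro.from_euler("ZY",[v[3],-v[4]]).as_matrix()
    return v[:3]+R@np.array(p), R@np.diag([-sy,sy,-1])
E
python3 - <<'E'
from h import *
s=r.observe()
for sy in(1,-1):
    X,R=deckpose((.072,0,.085),sy); print(X,R); go(X,R)
f=dict(eef_pos=[.459,-.0638,.2],ee_rot=s["ee_rot"])
go([.42,.12,.27],down(-20),frm=f)
E
```

```text
[0.4694 0.2687 0.0771 0.0912 0.3914 0.1196] [ 5.2243 22.4246] 16.841460252628085
[[ 0.6  2.8  2.4]
 [ 2.1  0.7  0.2]
 [ 1.2  1.7  2. ]
 [ 1.   0.5  0.2]
 [ 1.8 -0.6  0.2]
 [ 0.1 -1.4 -0.3]
 [-0.1  0.8  0.6]
 [ 0.1 -0.3 -0. ]
 [-0.8 -2.7 -0.5]
 [-1.1  2.7 -0.5]
 [-0.2 -1.3 -0.2]]
sd [0.0023 0.0016 0.0041 0.011  0.0409 0.0033]
[0.5034 0.2718 0.1831] [[-0.9205 -0.0911  0.3799]
 [-0.0842  0.9958  0.0347]
 [-0.3815  0.     -0.9244]]
n 17 row [0.0758, 0.0622, -0.0525, -0.0083, -0.0038, -0.0422]
[0.5034 0.2718 0.1831] [[ 0.9205  0.0911  0.3799]
 [ 0.0842 -0.9958  0.0347]
 [ 0.3815 -0.     -0.9244]]
n 9 row [0.1132, -0.1141, -0.0653, -0.0059, 0.0129, 0.0298]
n 5 row [0.1131, -0.0998, -0.056, 0.0001, -0.0001, -0.0175]
```

Emit:
send_rows --pt "0 0 -0.15 0 0 0 40" --pt "0 0 -0.2 0 0 0 40" --pt "0 0 -0.2 0 0 0 40" --pt "0 0 -0.2 0 0 0 40" --pt "0 0 -0.15 0 0 0 40"

```text
clock: 6.55
eef_pos: [0.4585, -0.0648, 0.2293]
ee_rot: [[0.586, 0.81, 0.002], [0.81, -0.586, 0.001], [0.002, 0.001, -1.0]]
contact_force: [0.0, 1.5, -1.0]
opening: 0.058
gripper_force: 66.9
```

```bash
cat >> h.py <<'E'
def path(row,n):
    s=r.observe();R=np.array(s["ee_rot"]);x=np.array(s["eef_pos"]);row=np.array(row)
    for k in range(n):
        x=x+R@row[:3]*.25; R=R@Ro.from_rotvec(row[3:6]*np.pi).as_matrix(); print(x,end=" ")
    print()
E
python3 - <<'E'
from h import *
s=r.observe(); print(s["eef_pos"],s["opening"],s["gripper_force"],s["contact_force"])
X,R=deckpose((.072,0,.11),-1); print(X); go(X,R)
E
```

```text
[ 0.4585 -0.0648  0.2293] 0.05798012722843178 66.87436580657959 [ 0.0263  1.4899 -0.9727]
[0.4939 0.271  0.2062]
n 8 row [0.1066, -0.1361, 0.0265, -0.0066, 0.0145, 0.0335]
```

Emit:
send_rows --pt "0.1066 -0.1361 0.0265 -0.0066 0.0145 0.0335 40" --pt "0.1066 -0.1361 0.0265 -0.0066 0.0145 0.0335 40" --pt "0.1066 -0.1361 0.0265 -0.0066 0.0145 0.0335 40" --pt "0.1066 -0.1361 0.0265 -0.0066 0.0145 0.0335 40" --pt "0.1066 -0.1361 0.0265 -0.0066 0.0145 0.0335 40" --pt "0.1066 -0.1361 0.0265 -0.0066 0.0145 0.0335 40" --pt "0.1066 -0.1361 0.0265 -0.0066 0.0145 0.0335 40" --pt "0.1066 -0.1361 0.0265 -0.0066 0.0145 0.0335 40" --pt "0 0 0 0 0 0 40"

```text
clock: 7.45
eef_pos: [0.4752, 0.2296, 0.2004]
ee_rot: [[0.921, 0.212, 0.328], [0.21, -0.977, 0.045], [0.33, 0.028, -0.944]]
contact_force: [0.1, -1.0, -0.9]
opening: 0.0571
gripper_force: 66.9
```

```bash
python3 - <<'E'
from h import *
import json
s=r.observe(); print(s["eef_pos"],s["opening"],s["gripper_force"],s["contact_force"],s["joint_positions"])
p=r.get_image("wrist"); save(p,"w2")
np.savez("w2.npz",K=p["intrinsics"],T=p["world_from_camera"])
for l in("deck_foot","guide_top","fine_screen_mid"):
    L=r.landmark_of(p,l); 
    if L: print(l,L[0]["score"],np.array(L[0]["location"])*[384,512])
X,R=deckpose((.072,0,.045),-1); go(X,R)
E
```

```text
[0.4752 0.2296 0.2004] 0.05710171479961091 66.87849640846252 [ 0.06   -0.9875 -0.8796] [-1.2186  0.057   0.5616  2.2229  0.2472  0.591  -2.2005]
guide_top 0.9 [237.3888 198.1952]
fine_screen_mid 0.9 [253.7856 250.112 ]
n 2 row [0.0624, -0.0838, 0.1345, -0.0025, 0.0092, 0.0201]
```

View pics/w2.png

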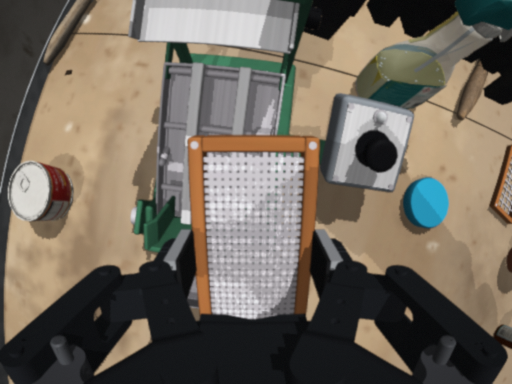

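```bash
python3 - <<'E'
from h import *
import json
w=np.load("w2.npz"); p=dict(intrinsics=w["K"],world_from_camera=w["T"])
o,d=wray(p,(237.4,198.2)); json.dump({"guide_top":[o.tolist(),d.tolist()]},open("w2.json","w"))
o,d=wray(p,(150,376.5)); print("knob",o,d)
E
python3 fit.py
python3 - <<'E'
from ov import *
w=np.load("w2.npz"); v=np.load("deck.npy")
overlay(v,cv2.imread("pics/w2.png"),w["K"],w["T"],(110,30,310,260),2.6,"ov2")
E
```

```text
knob [0.4891 0.2378 0.356 ] [ 0.2877 -0.3744 -0.8815]
[0.4691 0.2695 0.0777 0.0887 0.3914 0.1199] [ 5.0843 22.4276] 17.338815789437106
[[ 0.5  3.1  2.6]
 [ 2.   1.   0.2]
 [ 1.1  2.   2.1]
 [ 0.9  0.7  0.2]
 [ 1.7 -0.3  0.4]
 [-0.  -1.1 -0.2]
 [-0.2  0.9  0.7]
 [ 0.1 -0.1 -0. ]
 [-0.8 -2.1 -0.5]
 [-1.1  3.2 -0.5]
 [-0.2 -0.7 -0.2]
 [ 0.1 -0.8 -0.1]]
sd [0.0017 0.0011 0.0027 0.0125 0.0406 0.0029]
```

View pics/ov2.png

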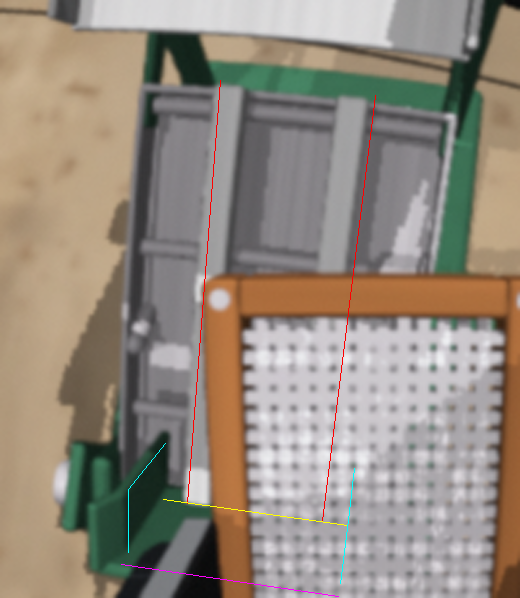

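The overlay agrees: the left rail and guide match within 1 mm, and the right rail is about 2 px narrower, so the deck may be 2–3 mm lower. The screen is held square, and the knob is at (376,150) in w2.

```bash
python3 - <<'E'
from h import *
X,R=deckpose((.072,0.0005,.085),-1); go(X,R,n=5)
X2,R=deckpose((.072,0.0005,.0),-1); go(X2,R,frm=dict(eef_pos=X,ee_rot=R),n=4)
E
```

```text
n 5 row [0.0228, -0.0354, 0.0214, -0.0011, 0.0037, 0.0082]
n 4 row [-0.0, -0.0, 0.085, 0.0, -0.0, 0.0]
```

Emit:
send_rows --pt "0.0228 -0.0354 0.0214 -0.0011 0.0037 0.0082 40" --pt "0.0228 -0.0354 0.0214 -0.0011 0.0037 0.0082 40" --pt "0.0228 -0.0354 0.0214 -0.0011 0.0037 0.0082 40" --pt "0.0228 -0.0354 0.0214 -0.0011 0.0037 0.0082 40" --pt "0.0228 -0.0354 0.0214 -0.0011 0.0037 0.0082 40" --pt "0 0 0 0 0 0 40"

```text
clock: 8.25
eef_pos: [0.5035, 0.2737, 0.1834]
ee_rot: [[0.92, 0.088, 0.381], [0.082, -0.996, 0.033], [0.383, 0.001, -0.924]]
contact_force: [0.4, 0.4, -0.9]
opening: 0.058
gripper_force: 66.8
```

```bash
cat >> h.py <<'E'
def indeck():
    v=np.load("deck.npy");R=Ro.from_euler("ZY",[v[3],-v[4]]).as_matrix();s=r.observe()
    print("t",s["clock"],"deck mm",R.T@(np.array(s["eef_pos"])-v[:3])*1000,"tilt",np.degrees(Ro.from_matrix(R.T@np.array(s["ee_rot"])@np.diag([1,-1,-1])).as_rotvec()),"F",R.T@np.array(s["contact_force"]),"op",s["opening"],s["gripper_force"])
E
python3 - <<'E'
from h import *
indeck(); print(r.observe()["joint_positions"])
X,R=deckpose((.072,0.0005,.014),-1); go(X,R,n=4)
E
```

```text
t 8.25 deck mm [72.377   1.1533 84.5042] tilt [-0.0568 -0.0618 -0.0153] F [ 0.0088  0.3721 -1.0069] op 0.0580048845871359 66.84919953346252
[-1.2654  0.173   0.5727  2.1794  0.2753  0.5116 -2.417 ]
n 4 row [-0.0004, 0.0006, 0.0705, 0.0001, -0.0001, -0.0]
```

Emit:
send_rows --pt "0 0.0006 0.07 0 0 0 40" --pt "0 0.0006 0.07 0 0 0 40" --pt "0 0.0006 0.07 0 0 0 40" --pt "0 0.0006 0.07 0 0 0 40" --pt "0 0 0.01 0 0 0 40" --pt "0 0 0.01 0 0 0 40" --pt "0 0 0.01 0 0 0 40" --pt "0 0 0.01 0 0 0 40"

```text
clock: 9.05
eef_pos: [0.5338, 0.2759, 0.11]
ee_rot: [[0.92, 0.088, 0.381], [0.082, -0.996, 0.034], [0.383, -0.0, -0.924]]
contact_force: [-0.0, 0.5, -1.0]
opening: 0.0576
gripper_force: 66.8
```

```bash
python3 -c "
from h import *
indeck()"
```

```text
t 9.05 deck mm [72.4265  0.6998  5.0345] tilt [ 0.0013 -0.0741 -0.0091] F [-0.3577  0.4913 -0.9502] op 0.05758378937171006 66.84007287025452
```

Emit:
send_rows --pt "0 0 0.006 0 0 0 40" --pt "0 0 0.006 0 0 0 40" --pt "0 0 0.006 0 0 0 40"

```text
clock: 9.35
eef_pos: [0.5347, 0.2762, 0.1068]
ee_rot: [[0.921, 0.088, 0.38], [0.081, -0.996, 0.034], [0.382, -0.0, -0.924]]
contact_force: [-65.5, -17.8, 107.5]
opening: 0.0579
gripper_force: 80.5
```

```bash
python3 -c "
from h import *
indeck()"
```

```text
t 9.35 deck mm [72.1006  0.8498  1.7225] tilt [ 0.0151 -0.001  -0.0336] F [-20.7733 -11.9722 124.8367] op 0.05789875516446724 80.50872087478638
```

Contact is far stiffer than I expected, so I'm backing off at once.

Emit:
send_rows --pt "0 0 -0.006 0 0 0 40"

```text
clock: 9.45
eef_pos: [0.5344, 0.2761, 0.1076]
ee_rot: [[0.921, 0.088, 0.38], [0.082, -0.996, 0.034], [0.382, -0.0, -0.924]]
contact_force: [-4.2, -2.1, 3.5]
opening: 0.0579
gripper_force: 67.5
```

```bash
python3 -c "
from h import *
indeck()"
```

```text
t 9.45 deck mm [72.1091  0.7963  2.6512] tilt [ 0.0136 -0.0281 -0.0224] F [-2.7273 -1.7604  4.921 ] op 0.05793942856362355 67.52678990364075
```

Emit:
send_rows --pt "-0.008 0 0 0 0 0 40" --pt "-0.008 0 0 0 0 0 40" --pt "-0.008 0 0 0 0 0 40"

```text
clock: 9.75
eef_pos: [0.5312, 0.2764, 0.1061]
ee_rot: [[0.919, 0.088, 0.384], [0.081, -0.996, 0.036], [0.386, -0.002, -0.923]]
contact_force: [1.3, -0.7, 13.5]
opening: 0.0582
gripper_force: 68.3
```

```bash
python3 -c "
from h import *
indeck()"
```

```text
t 9.75 deck mm [68.6136  1.3567  2.3897] tilt [ 0.091  -0.2621 -0.0532] F [ 6.2714 -0.788  11.967 ] op 0.058154797995405585 68.3148980140686
```

Emit:
send_rows --pt "-0.002 0 0 0 0 0 40" --pt "-0.002 0 0 0 0 0 40" --pt "-0.002 0 0 0 0 0 40"

```text
clock: 10.05
eef_pos: [0.5298, 0.2764, 0.1054]
ee_rot: [[0.919, 0.089, 0.384], [0.081, -0.996, 0.036], [0.386, -0.002, -0.923]]
contact_force: [2.5, -1.9, 13.9]
opening: 0.0574
gripper_force: 68.3
```

```bash
python3 -c "
from h import *
indeck()"
```

```text
t 10.05 deck mm [67.0447  1.4898  2.3357] tilt [ 0.0922 -0.2535 -0.0399] F [ 7.4721 -2.0834 11.9122] op 0.05741103296369951 68.26794147491455
```

Emit:
send_rows --pt "-0.004 0 0 0 0 0 40" --pt "-0.004 0 0 0 0 0 40" --pt "-0.002 0 0 0 0 0 40"

```text
clock: 10.35
eef_pos: [0.5273, 0.2762, 0.1043]
ee_rot: [[0.919, 0.089, 0.384], [0.081, -0.996, 0.036], [0.385, -0.002, -0.923]]
contact_force: [2.3, -0.3, 12.5]
opening: 0.0578
gripper_force: 68.1
```

Emit:
send_rows --pt "-0.002 0 0 0 0 0 40" --pt "-0.002 0 0 0 0 0 40"

```text
clock: 10.55
eef_pos: [0.5263, 0.2761, 0.1039]
ee_rot: [[0.919, 0.089, 0.384], [0.081, -0.996, 0.036], [0.385, -0.002, -0.923]]
contact_force: [2.1, -0.8, 12.2]
opening: 0.0576
gripper_force: 68.1
```

```bash
python3 -c "
from h import *
indeck()"
```

```text
t 10.55 deck mm [63.2587  1.5111  2.2225] tilt [ 0.0849 -0.2306 -0.0324] F [ 6.5598 -0.9424 10.5169] op 0.05760029650239786 68.07005167007446
```

Emit:
send_rows --pt "-0.002 0 0 0 0 0 40" --pt "-0.0015 0 0 0 0 0 40"

```text
clock: 10.75
eef_pos: [0.526, 0.2761, 0.1038]
ee_rot: [[0.919, 0.089, 0.384], [0.081, -0.996, 0.036], [0.386, -0.002, -0.923]]
contact_force: [7.0, -1.4, 9.7]
opening: 0.0582
gripper_force: 67.7
```

Emit:
send_rows --pt "-0.002 0 0 0 0 0 40" --pt "-0.001 0 0 0 0 0 40"

```text
clock: 10.95
eef_pos: [0.5259, 0.276, 0.1038]
ee_rot: [[0.919, 0.088, 0.385], [0.081, -0.996, 0.036], [0.387, -0.002, -0.922]]
contact_force: [12.3, -0.1, 8.8]
opening: 0.058
gripper_force: 67.3
```

Emit:
send_rows --pt "0 0 0 0 0 0 85" --pt "0 0 0 0 0 0 85" --pt "0 0 0 0 0 0 85"

```text
clock: 11.25
eef_pos: [0.5229, 0.2748, 0.1015]
ee_rot: [[0.921, 0.088, 0.38], [0.082, -0.996, 0.033], [0.382, 0.001, -0.924]]
contact_force: [-0.1, 0.1, 0.2]
opening: 0.085
gripper_force: 0.0
```

Emit:
send_rows --pt "0 0 -0.06 0 0 0 85" --pt "0 0 -0.16 0 0 0 85" --pt "0 0 -0.19 0 0 0 85"

```text
clock: 11.55
eef_pos: [0.4834, 0.2703, 0.196]
ee_rot: [[0.921, 0.087, 0.379], [0.082, -0.996, 0.029], [0.38, 0.004, -0.925]]
contact_force: [-0.5, 1.6, 1.9]
opening: 0.0853
gripper_force: 0.0
```

```bash
python3 - <<'E'
from h import *
p=r.get_image("wrist"); save(p,"w3"); np.savez("w3.npz",K=p["intrinsics"],T=p["world_from_camera"])
indeck()
for l in("fine_screen_mid","guide_top","knob_grip"):
    L=r.landmark_of(p,l)
    if L: print(l,L[0]["score"],np.array(L[0]["location"])*[384,512],wray(p,np.array(L[0]["location"])*[384,512]))
W=np.array([.45,0,.23]); go(W,down(-95)); go([.6213,-.1846,.11],down(-111),frm=dict(eef_pos=W,ee_rot=down(-95)))
E
```

```text
t 11.6 deck mm [ 61.2649   0.9456 110.3327] tilt [ 0.1745 -0.1753 -0.1668] F [5.0474 0.8833 6.3226] op 0.08457690248001691 0.0
fine_screen_mid 0.66 [191.1936 250.0096] (array([0.4899, 0.2724, 0.3523]), array([ 0.127 ,  0.0165, -0.9918]))
guide_top 0.57 [265.4976 246.8864] (array([0.4899, 0.2724, 0.3523]), array([-0.1222,  0.0047, -0.9925]))
knob_grip 0.89 [157.4016 411.5968] (array([0.4899, 0.2724, 0.3523]), array([ 0.2613, -0.4902, -0.8315]))
n 7 row [-0.0166, 0.1554, -0.0242, -0.0017, -0.0178, 0.0079]
n 7 row [0.1178, 0.0834, 0.0686, 0.0, 0.0, 0.0127]
```

View pics/w3.png

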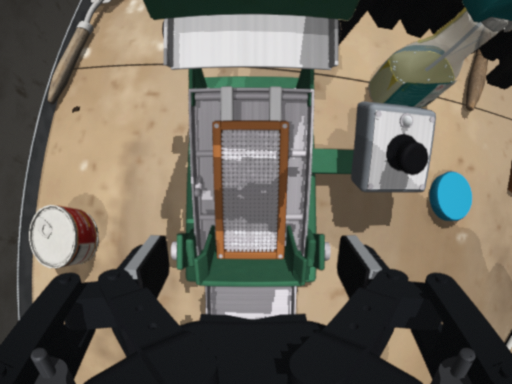

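The fine screen lies between the guides with its low end at row 258 against the backstop, and it looks square. The knob is at (407,155). Next is the medium screen.

Emit:
send_rows --pt "-0.0166 0.1554 -0.0242 -0.0017 -0.0178 0.0079 85" --pt "-0.0166 0.1554 -0.0242 -0.0017 -0.0178 0.0079 85" --pt "-0.0166 0.1554 -0.0242 -0.0017 -0.0178 0.0079 85" --pt "-0.0166 0.1554 -0.0242 -0.0017 -0.0178 0.0079 85" --pt "-0.0166 0.1554 -0.0242 -0.0017 -0.0178 0.0079 85" --pt "-0.0166 0.1554 -0.0242 -0.0017 -0.0178 0.0079 85" --pt "-0.0166 0.1554 -0.0242 -0.0017 -0.0178 0.0079 85"

```text
clock: 12.45
eef_pos: [0.4494, -0.0027, 0.2295]
ee_rot: [[0.996, -0.09, -0.004], [-0.09, -0.996, -0.004], [-0.003, 0.004, -1.0]]
contact_force: [0.9, 1.1, -0.3]
opening: 0.0848
gripper_force: 0.0
```

Emit:
send_rows --pt "0.1178 0.0834 0.0686 0 0 0.0127 85" --pt "0.1178 0.0834 0.0686 0 0 0.0127 85" --pt "0.1178 0.0834 0.0686 0 0 0.0127 85" --pt "0.1178 0.0834 0.0686 0 0 0.0127 85" --pt "0.1178 0.0834 0.0686 0 0 0.0127 85" --pt "0.1178 0.0834 0.0686 0 0 0.0127 85" --pt "0.1178 0.0834 0.0686 0 0 0.0127 85" --pt "0 0 0 0 0 0 85"

```text
clock: 13.25
eef_pos: [0.6205, -0.191, 0.1061]
ee_rot: [[0.931, -0.365, -0.005], [-0.365, -0.931, -0.007], [-0.003, 0.008, -1.0]]
contact_force: [-0.4, -0.1, 0.3]
opening: 0.0849
gripper_force: 0.0
```

```bash
cat > look.py <<'E'
import sys
from h import *
l,x,y=sys.argv[1],float(sys.argv[2]),float(sys.argv[3])
p=r.get_image("wrist"); s=r.observe(); print(s["eef_pos"],np.degrees(np.arctan2(s["ee_rot"][1][1],s["ee_rot"][0][1])),s["joint_positions"])
b=screen(p,(x,y),l+"_screen_mid",.014,True); print(b)
if b: c=b[1]; go([c[0],c[1],.002],down(c[4]-90),n=4)
E
python3 look.py medium .6213 -.1846
```

```text
[ 0.6199 -0.1892  0.1072] -111.28159996669312 [-0.3632  0.6504  0.794   1.8023 -0.5581  0.9331 -1.2674]
(np.float64(0.0027139077963013922), array([  0.6224,  -0.1821,   0.1204,   0.0617, -20.2096]), 0.74)
n 4 row [0.0004, -0.0065, 0.1062, 0.0005, 0.0002, -0.0013]
```

Emit:
send_rows --pt "0.0004 -0.0065 0.106 0.0005 0 -0.0013 85" --pt "0.0004 -0.0065 0.106 0.0005 0 -0.0013 85" --pt "0.0004 -0.0065 0.106 0.0005 0 -0.0013 85" --pt "0.0004 -0.0065 0.106 0.0005 0 -0.0013 85" --pt "0 0 0 0 0 0 85"

```text
clock: 13.85
eef_pos: [0.6217, -0.1784, 0.0016]
ee_rot: [[0.94, -0.343, -0.003], [-0.343, -0.94, 0.004], [-0.004, -0.002, -1.0]]
contact_force: [-0.3, -0.9, 0.5]
opening: 0.0847
gripper_force: 0.0
```

Emit:
send_rows --pt "0 0 0 0 0 0 40" --pt "0 0 0 0 0 0 40" --pt "0 0 0 0 0 0 40" --pt "0 0 0 0 0 0 40" --pt "0 0 0 0 0 0 40"

```text
clock: 14.35
eef_pos: [0.6244, -0.1806, 0.0068]
ee_rot: [[0.939, -0.344, 0.004], [-0.344, -0.939, 0.002], [0.003, -0.004, -1.0]]
contact_force: [-5.1, 2.2, 12.5]
opening: 0.0576
gripper_force: 61.1
```

Emit:
send_rows --pt "0 0 -0.15 0 0 0 40" --pt "0 0 -0.2 0 0 0 40" --pt "0 0 -0.2 0 0 0 40" --pt "0 0 -0.2 0 0 0 40" --pt "0 0 -0.1 0 0 0 40"

```text
clock: 14.85
eef_pos: [0.6244, -0.1818, 0.2228]
ee_rot: [[0.939, -0.345, 0.008], [-0.345, -0.939, 0.002], [0.007, -0.004, -1.0]]
contact_force: [0.8, -0.2, -1.5]
opening: 0.0565
gripper_force: 64.1
```

```bash
python3 - <<'E'
from h import *
indeck(); print(r.observe()["eef_pos"])
W=np.array([.45,0,.23]); go(W,down(-95)); X,R=deckpose((.071,0.001,.12),-1); go(X,R,frm=dict(eef_pos=W,ee_rot=down(-95)),n=8)
E
```

```text
t 14.85 deck mm [ 161.403  -463.2788   90.4053] tilt [ -4.7807  21.6367 -24.9509] F [ 0.1059 -0.2669 -1.7085] op 0.056543829536970555 64.06666606664658
[ 0.6244 -0.1818  0.2228]
n 6 row [-0.1423, -0.0901, -0.0051, -0.0002, -0.0004, -0.014]
n 8 row [0.0165, -0.1364, 0.011, 0.0014, 0.0155, -0.0069]
```

Emit:
send_rows --pt "-0.1423 -0.0901 -0.0051 0 0 -0.014 40" --pt "-0.1423 -0.0901 -0.0051 0 0 -0.014 40" --pt "-0.1423 -0.0901 -0.0051 0 0 -0.014 40" --pt "-0.1423 -0.0901 -0.0051 0 0 -0.014 40" --pt "-0.1423 -0.0901 -0.0051 0 0 -0.014 40" --pt "-0.1423 -0.0901 -0.0051 0 0 -0.014 40"

```text
clock: 15.45
eef_pos: [0.4478, 0.0016, 0.2249]
ee_rot: [[0.996, -0.086, 0.002], [-0.086, -0.996, 0.003], [0.002, -0.003, -1.0]]
contact_force: [0.1, 1.0, 0.1]
opening: 0.0567
gripper_force: 64.1
```

Emit:
send_rows --pt "0.0165 -0.1364 0.011 0.0014 0.0155 -0.0069 40" --pt "0.0165 -0.1364 0.011 0.0014 0.0155 -0.0069 40" --pt "0.0165 -0.1364 0.011 0.0014 0.0155 -0.0069 40" --pt "0.0165 -0.1364 0.011 0.0014 0.0155 -0.0069 40" --pt "0.0165 -0.1364 0.011 0.0014 0.0155 -0.0069 40" --pt "0.0165 -0.1364 0.011 0.0014 0.0155 -0.0069 40" --pt "0.0165 -0.1364 0.011 0.0014 0.0155 -0.0069 40" --pt "0.0165 -0.1364 0.011 0.0014 0.0155 -0.0069 40" --pt "0 0 0 0 0 0 40"

```text
clock: 16.35
eef_pos: [0.4869, 0.2773, 0.2118]
ee_rot: [[0.919, 0.094, 0.383], [0.085, -0.996, 0.04], [0.385, -0.004, -0.923]]
contact_force: [-0.0, 0.1, -1.2]
opening: 0.0568
gripper_force: 64.1
```

```bash
python3 - <<'E'
from h import *
p=r.get_image("wrist"); save(p,"w4"); indeck()
X,R=deckpose((.071,0.001,.085),-1); go(X,R,n=4)
E
```

```text
t 16.4 deck mm [ 68.2373   3.6994 116.7558] tilt [ 0.2428 -0.1043  0.0693] F [-0.7979 -1.6125 -0.4592] op 0.056941963988783456 64.14750452153385
n 4 row [0.0027, 0.0028, 0.0318, -0.0003, -0.0001, 0.0001]
```

View pics/w4.png

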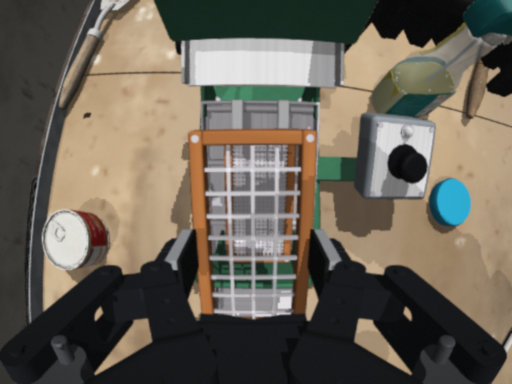

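The medium screen (four openings across) is held square, with its far edge at row 137. It sits slightly lower in the fingers than the fine one did, so I expect contact at about 21–24 mm and will step gently there.

```bash
python3 - <<'E'
from h import *
X,R=deckpose((.071,0.001,.028),-1); go(X,R,n=5)
E
```

```text
n 5 row [0.0021, 0.0023, 0.071, -0.0003, -0.0001, 0.0001]
```

Emit:
send_rows --pt "0.0021 0.0023 0.071 -0.0003 0 0 40" --pt "0.0021 0.0023 0.071 -0.0003 0 0 40" --pt "0.0021 0.0023 0.071 -0.0003 0 0 40" --pt "0.0021 0.0023 0.071 -0.0003 0 0 40" --pt "0.0021 0.0023 0.071 -0.0003 0 0 40" --pt "0 0 0 0 0 0 40"

```text
clock: 17.0
eef_pos: [0.5247, 0.2718, 0.1295]
ee_rot: [[0.921, 0.084, 0.381], [0.079, -0.996, 0.03], [0.382, 0.002, -0.924]]
contact_force: [-1.4, 1.2, -1.0]
opening: 0.0569
gripper_force: 64.2
```

```bash
python3 -c "
from h import *
indeck()"
```

```text
t 17.0 deck mm [71.2554 -2.5811 26.6881] tilt [-0.2314 -0.0191 -0.1895] F [-1.6038  1.344  -0.4021] op 0.05688028955461385 64.1781735420227
```

Emit:
send_rows --pt "0 0 0 0 0 0 40" --pt "0 0 0 0 0 0 40"

```text
clock: 17.2
eef_pos: [0.5245, 0.2733, 0.1313]
ee_rot: [[0.92, 0.086, 0.382], [0.079, -0.996, 0.033], [0.383, 0.0, -0.924]]
contact_force: [-0.1, 0.2, -0.4]
opening: 0.0571
gripper_force: 64.4
```

```bash
python3 -c "
from h import *
indeck()"
```

```text
t 17.2 deck mm [71.8052 -1.1254 28.3987] tilt [-0.0812 -0.1091 -0.1372] F [-0.1995  0.1928 -0.3536] op 0.057136548746022975 64.41737157292664
```

Emit:
send_rows --pt "0 -0.004 0.004 0 0 0 40" --pt "0 -0.005 0.004 0 0 0 40" --pt "0 0 0.002 0 0 0 40" --pt "0 0 0.002 0 0 0 40" --pt "0 0 0.002 0 0 0 40" --pt "0 0 0.002 0 0 0 40"

```text
clock: 17.8
eef_pos: [0.5256, 0.2759, 0.1264]
ee_rot: [[0.92, 0.087, 0.381], [0.081, -0.996, 0.032], [0.383, 0.002, -0.924]]
contact_force: [-0.0, -0.6, -0.8]
opening: 0.0568
gripper_force: 64.4
```

```bash
python3 -c "
from h import *
indeck()"
```

```text
t 17.8 deck mm [71.1626  1.3868 23.3125] tilt [-0.1228 -0.0674 -0.0719] F [-0.3642 -0.5598 -0.7149] op 0.05678591692848118 64.41510588862002
```

Emit:
send_rows --pt "0 0 0.002 0 0 0 40" --pt "0 0 0.002 0 0 0 40"

```text
clock: 18.0
eef_pos: [0.526, 0.2759, 0.1255]
ee_rot: [[0.92, 0.087, 0.381], [0.081, -0.996, 0.032], [0.383, 0.001, -0.924]]
contact_force: [0.2, 0.5, -1.4]
opening: 0.0568
gripper_force: 64.4
```

Emit:
send_rows --pt "0 0 0.002 0 0 0 40" --pt "0 0 0.002 0 0 0 40"

```text
clock: 18.2
eef_pos: [0.5263, 0.276, 0.1245]
ee_rot: [[0.92, 0.087, 0.381], [0.081, -0.996, 0.032], [0.383, 0.001, -0.924]]
contact_force: [-1.5, 0.3, 0.6]
opening: 0.057
gripper_force: 64.6
```

Emit:
send_rows --pt "0 0 0.002 0 0 0 40"

```text
clock: 18.3
eef_pos: [0.5265, 0.2759, 0.124]
ee_rot: [[0.92, 0.087, 0.381], [0.081, -0.996, 0.032], [0.382, 0.002, -0.924]]
contact_force: [-3.0, -0.7, 1.5]
opening: 0.0569
gripper_force: 64.7
```

Emit:
send_rows --pt "0 0 0.0015 0 0 0 40"

```text
clock: 18.4
eef_pos: [0.5265, 0.276, 0.1237]
ee_rot: [[0.92, 0.087, 0.381], [0.081, -0.996, 0.032], [0.382, 0.002, -0.924]]
contact_force: [-9.4, -2.1, 9.9]
opening: 0.0569
gripper_force: 66.1
```

```bash
python3 -c "
from h import *
indeck()"
```

```text
t 18.4 deck mm [71.0187  1.3781 20.4941] tilt [-0.123  -0.0525 -0.07  ] F [-5.0228 -1.3084 12.832 ] op 0.056854330574280555 66.06386094354093
```

Emit:
send_rows --pt "-0.006 0 0 0 0 0 40" --pt "-0.006 0 0 0 0 0 40" --pt "-0.006 0 0 0 0 0 40" --pt "-0.006 0 0 0 0 0 40" --pt "-0.004 0 0 0 0 0 40" --pt "-0.002 0 0 0 0 0 40"

```text
clock: 19.0
eef_pos: [0.5197, 0.2755, 0.1209]
ee_rot: [[0.92, 0.087, 0.381], [0.081, -0.996, 0.032], [0.383, 0.001, -0.924]]
contact_force: [0.2, 0.3, 1.2]
opening: 0.0569
gripper_force: 64.5
```

```bash
python3 -c "
from h import *
indeck()"
```

```text
t 19.0 deck mm [63.5927  1.48   20.4959] tilt [-0.1152 -0.0714 -0.0659] F [0.6585 0.2998 1.0143] op 0.05691401156358593 64.52368140220642
```

Emit:
send_rows --pt "-0.002 0 0 0 0 0 40" --pt "-0.002 0 0 0 0 0 40" --pt "-0.002 0 0 0 0 0 40"

```text
clock: 19.3
eef_pos: [0.5184, 0.2753, 0.1203]
ee_rot: [[0.92, 0.087, 0.381], [0.081, -0.996, 0.032], [0.383, 0.001, -0.924]]
contact_force: [-0.4, 1.1, 1.6]
opening: 0.057
gripper_force: 64.5
```

Emit:
send_rows --pt "-0.0015 0 0 0 0 0 40"

```text
clock: 19.4
eef_pos: [0.5181, 0.2753, 0.1202]
ee_rot: [[0.92, 0.087, 0.381], [0.081, -0.996, 0.032], [0.383, 0.001, -0.924]]
contact_force: [0.3, 0.3, 0.8]
opening: 0.057
gripper_force: 64.5
```

```bash
python3 -c "
from h import *
indeck()"
```

```text
t 19.4 deck mm [61.8145  1.4394 20.4913] tilt [-0.1165 -0.0727 -0.075 ] F [0.5982 0.2777 0.6016] op 0.05696491307622368 64.51032400131226
```

Still sliding freely, so I'll continue.

Emit:
send_rows --pt "-0.002 0 0 0 0 0 40" --pt "-0.002 0 0 0 0 0 40"

```text
clock: 19.6
eef_pos: [0.5171, 0.2752, 0.1198]
ee_rot: [[0.92, 0.087, 0.381], [0.081, -0.996, 0.032], [0.383, 0.001, -0.924]]
contact_force: [1.0, 0.2, 1.5]
opening: 0.0568
gripper_force: 64.5
```

Emit:
send_rows --pt "-0.002 0 0 0 0 0 40" --pt "-0.002 0 0 0 0 0 40"

```text
clock: 19.8
eef_pos: [0.5163, 0.2751, 0.1195]
ee_rot: [[0.92, 0.087, 0.382], [0.081, -0.996, 0.032], [0.383, 0.001, -0.924]]
contact_force: [2.9, -0.5, 0.9]
opening: 0.0569
gripper_force: 64.4
```

Emit:
send_rows --pt "-0.002 0 0 0 0 0 40" --pt "-0.002 0 0 0 0 0 40"

```text
clock: 20.0
eef_pos: [0.5161, 0.275, 0.1195]
ee_rot: [[0.92, 0.086, 0.383], [0.08, -0.996, 0.032], [0.384, 0.001, -0.923]]
contact_force: [7.3, -1.8, 1.1]
opening: 0.0569
gripper_force: 64.1
```

```bash
python3 -c "
from h import *
indeck()"
```

```text
t 20.0 deck mm [59.7701  1.3721 20.6057] tilt [-0.098  -0.1522 -0.1114] F [ 6.9682 -2.4798 -1.6448] op 0.056907010529689654 64.14093375205994
```

Emit:
send_rows --pt "-0.002 0 0.001 0 0 0 40"

```text
clock: 20.1
eef_pos: [0.5161, 0.275, 0.1193]
ee_rot: [[0.92, 0.086, 0.383], [0.08, -0.996, 0.033], [0.385, 0.001, -0.923]]
contact_force: [8.6, -3.4, 5.4]
opening: 0.0568
gripper_force: 64.6
```

Emit:
send_rows --pt "0 0 0 0 0 0 85" --pt "0 0 0 0 0 0 85" --pt "0 0 0 0 0 0 85"

```text
clock: 20.4
eef_pos: [0.5146, 0.2749, 0.1184]
ee_rot: [[0.921, 0.087, 0.381], [0.081, -0.996, 0.032], [0.382, 0.002, -0.924]]
contact_force: [0.0, 0.1, 0.6]
opening: 0.0852
gripper_force: 0.0
```

Emit:
send_rows --pt "0 0 -0.06 0 0 0 85" --pt "0 0 -0.16 0 0 0 85" --pt "0 0 -0.12 0 0 0 85"

```text
clock: 20.7
eef_pos: [0.4821, 0.2714, 0.1978]
ee_rot: [[0.921, 0.086, 0.381], [0.08, -0.996, 0.03], [0.382, 0.003, -0.924]]
contact_force: [-0.7, 0.6, 0.7]
opening: 0.0846
gripper_force: 0.0
```

```bash
python3 - <<'E'
from h import *
from ov import *
p=r.get_image("wrist"); save(p,"w5"); np.savez("w5.npz",K=p["intrinsics"],T=p["world_from_camera"]); indeck()
v=np.load("deck.npy").copy(); R=frame(v); 
# model outline of top face of the second screen at home
I=cv2.imread("pics/w5.png")[60:320,140:360]; I=cv2.resize(I,None,fx=2.3,fy=2.3,interpolation=cv2.INTER_CUBIC)
K=np.array(p["intrinsics"]);T=np.array(p["world_from_camera"])
q=np.array([(proj(K,T,v[:3]+R@np.array(c))-[140,60]+.5)*2.3 for c in((0,-.03,.028),(.12,-.03,.028),(.12,.03,.028),(0,.03,.028))],int)
cv2.polylines(I,[q],True,(255,0,255),1); cv2.imwrite("pics/ov5.png",I)
W=np.array([.45,0,.23]); go(W,down(-90)); go([.467,-.35,.11],down(-86),frm=dict(eef_pos=W,ee_rot=down(-90)))
E
```

```text
t 20.75 deck mm [ 59.5191   1.5834 109.1024] tilt [-0.016  -0.1472 -0.193 ] F [ 7.2759 -0.7595  2.3296] op 0.08493280743890681 0.0
n 7 row [-0.0217, 0.1544, -0.0225, -0.0008, -0.0179, 0.0038]
n 9 row [0.0027, 0.1557, 0.0533, 0.0, 0.0, -0.0025]
```

View pics/ov5.png

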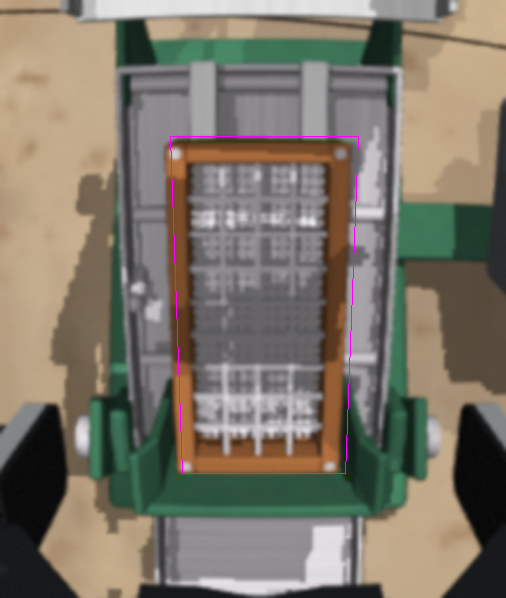

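The medium screen lies square on the fine one. Its low end is at row 470 against the backstop, and it is centred on the rails (crop centre column 259). Next is the coarse screen.

Emit:
send_rows --pt "-0.0217 0.1544 -0.0225 -0.0008 -0.0179 0.0038 85" --pt "-0.0217 0.1544 -0.0225 -0.0008 -0.0179 0.0038 85" --pt "-0.0217 0.1544 -0.0225 -0.0008 -0.0179 0.0038 85" --pt "-0.0217 0.1544 -0.0225 -0.0008 -0.0179 0.0038 85" --pt "-0.0217 0.1544 -0.0225 -0.0008 -0.0179 0.0038 85" --pt "-0.0217 0.1544 -0.0225 -0.0008 -0.0179 0.0038 85" --pt "-0.0217 0.1544 -0.0225 -0.0008 -0.0179 0.0038 85"

```text
clock: 21.45
eef_pos: [0.4501, -0.0011, 0.2271]
ee_rot: [[1.0, 0.002, -0.003], [0.002, -1.0, -0.0], [-0.003, 0.0, -1.0]]
contact_force: [0.6, 0.2, 0.2]
opening: 0.0853
gripper_force: 0.0
```

Emit:
send_rows --pt "0.0027 0.1557 0.0533 0 0 -0.0025 85" --pt "0.0027 0.1557 0.0533 0 0 -0.0025 85" --pt "0.0027 0.1557 0.0533 0 0 -0.0025 85" --pt "0.0027 0.1557 0.0533 0 0 -0.0025 85" --pt "0.0027 0.1557 0.0533 0 0 -0.0025 85" --pt "0.0027 0.1557 0.0533 0 0 -0.0025 85" --pt "0.0027 0.1557 0.0533 0 0 -0.0025 85" --pt "0.0027 0.1557 0.0533 0 0 -0.0025 85" --pt "0.0027 0.1557 0.0533 0 0 -0.0025 85" --pt "0 0 0 0 0 0 85"

```text
clock: 22.45
eef_pos: [0.4662, -0.354, 0.1066]
ee_rot: [[0.998, 0.067, -0.003], [0.067, -0.998, -0.004], [-0.003, 0.004, -1.0]]
contact_force: [-0.4, 0.2, 0.1]
opening: 0.0851
gripper_force: 0.0
```

```bash
python3 look.py coarse .467 -.35
```

```text
[ 0.4667 -0.3515  0.107 ] -86.09237963459162 [-0.0786  0.5553  0.8161  1.9548 -0.5265  0.858  -0.4829]
(np.float64(0.0018553669663573312), array([ 0.4674, -0.3482,  0.1203,  0.061 ,  4.6072]), 0.85)
n 4 row [0.0003, -0.0016, 0.1054, 0.0002, 0.0002, -0.0008]
```

Emit:
send_rows --pt "0.0003 -0.0016 0.106 0.0002 0 -0.0008 85" --pt "0.0003 -0.0016 0.106 0.0002 0 -0.0008 85" --pt "0.0003 -0.0016 0.106 0.0002 0 -0.0008 85" --pt "0.0003 -0.0016 0.106 0.0002 0 -0.0008 85" --pt "0 0 0 0 0 0 85"

```text
clock: 23.05
eef_pos: [0.4676, -0.3447, -0.0002]
ee_rot: [[0.996, 0.084, -0.005], [0.084, -0.996, 0.003], [-0.004, -0.003, -1.0]]
contact_force: [-0.0, 0.5, 1.3]
opening: 0.085
gripper_force: 0.0
```

Emit:
send_rows --pt "0 0 0 0 0 0 40" --pt "0 0 0 0 0 0 40" --pt "0 0 0 0 0 0 40" --pt "0 0 0 0 0 0 40" --pt "0 0 0 0 0 0 40"

```text
clock: 23.55
eef_pos: [0.4693, -0.3474, 0.0041]
ee_rot: [[0.997, 0.083, 0.001], [0.083, -0.997, -0.0], [0.001, 0.0, -1.0]]
contact_force: [-3.0, 3.4, 14.4]
opening: 0.0576
gripper_force: 61.2
```

Emit:
send_rows --pt "0 0 -0.1 0 0 0 40" --pt "0 0 -0.2 0 0 0 40" --pt "0 0 -0.2 0 0 0 40" --pt "0 0 -0.2 0 0 0 40" --pt "0 0 -0.18 0 0 0 40"

```text
clock: 24.05
eef_pos: [0.4684, -0.3475, 0.2256]
ee_rot: [[0.997, 0.082, 0.001], [0.082, -0.997, -0.0], [0.001, 0.0, -1.0]]
contact_force: [1.2, -0.3, -1.4]
opening: 0.0574
gripper_force: 65.8
```

```bash
python3 - <<'E'
from h import *
W=np.array([.45,0,.23]); go(W,down(-90)); X,R=deckpose((.071,0.001,.125),-1); go(X,R,frm=dict(eef_pos=W,ee_rot=down(-90)),n=8)
E
```

```text
n 8 row [-0.0012, -0.174, -0.0022, 0.0, -0.0, 0.0033]
n 8 row [0.0226, -0.1352, 0.0093, 0.0007, 0.0156, -0.0035]
```

Emit:
send_rows --pt "-0.0012 -0.174 -0.0022 0 0 0.0033 40" --pt "-0.0012 -0.174 -0.0022 0 0 0.0033 40" --pt "-0.0012 -0.174 -0.0022 0 0 0.0033 40" --pt "-0.0012 -0.174 -0.0022 0 0 0.0033 40" --pt "-0.0012 -0.174 -0.0022 0 0 0.0033 40" --pt "-0.0012 -0.174 -0.0022 0 0 0.0033 40" --pt "-0.0012 -0.174 -0.0022 0 0 0.0033 40" --pt "-0.0012 -0.174 -0.0022 0 0 0.0033 40"

```text
clock: 24.85
eef_pos: [0.4497, 0.0018, 0.2273]
ee_rot: [[1.0, -0.001, -0.0], [-0.001, -1.0, 0.003], [-0.0, -0.003, -1.0]]
contact_force: [1.6, -0.8, -0.9]
opening: 0.0574
gripper_force: 65.8
```

Emit:
send_rows --pt "0.0226 -0.1352 0.0093 0.0007 0.0156 -0.0035 40" --pt "0.0226 -0.1352 0.0093 0.0007 0.0156 -0.0035 40" --pt "0.0226 -0.1352 0.0093 0.0007 0.0156 -0.0035 40" --pt "0.0226 -0.1352 0.0093 0.0007 0.0156 -0.0035 40" --pt "0.0226 -0.1352 0.0093 0.0007 0.0156 -0.0035 40" --pt "0.0226 -0.1352 0.0093 0.0007 0.0156 -0.0035 40" --pt "0.0226 -0.1352 0.0093 0.0007 0.0156 -0.0035 40" --pt "0.0226 -0.1352 0.0093 0.0007 0.0156 -0.0035 40" --pt "0 0 0 0 0 0 40" --pt "0 0 0 0 0 0 40"

```text
clock: 25.85
eef_pos: [0.4868, 0.2722, 0.2172]
ee_rot: [[0.921, 0.089, 0.379], [0.082, -0.996, 0.035], [0.381, -0.001, -0.925]]
contact_force: [0.2, -1.1, -1.6]
opening: 0.0574
gripper_force: 65.8
```

```bash
python3 - <<'E'
from h import *
indeck(); X,R=deckpose((.071,0.0014,.040),-1); go(X,R,n=5)
E
```

```text
t 25.85 deck mm [ 69.7925   1.1698 122.1008] tilt [0.0535 0.0295 0.0233] F [-0.4971 -1.1084 -1.5301] op 0.057438530493970366 65.82293272018433
n 5 row [0.001, -0.0001, 0.0657, -0.0001, 0.0, 0.0]
```

Emit:
send_rows --pt "0.001 0 0.066 0 0 0 40" --pt "0.001 0 0.066 0 0 0 40" --pt "0.001 0 0.066 0 0 0 40" --pt "0.001 0 0.066 0 0 0 40" --pt "0.001 0 0.064 0 0 0 40" --pt "0 0 0 0 0 0 40" --pt "0 0 0 0 0 0 40"

```text
clock: 26.55
eef_pos: [0.5198, 0.2737, 0.1421]
ee_rot: [[0.921, 0.086, 0.38], [0.08, -0.996, 0.033], [0.381, -0.0, -0.924]]
contact_force: [0.7, 0.3, -2.2]
opening: 0.058
gripper_force: 65.8
```

```bash
python3 -c "
from h import *
indeck()"
```

```text
t 26.55 deck mm [71.6247 -0.3226 40.114 ] tilt [-0.0341  0.0196 -0.1227] F [-0.1559  0.2108 -2.3336] op 0.05796007691550796 65.82225322723389
```

Emit:
send_rows --pt "0 -0.003 0.008 0 0 0 40" --pt "0 -0.004 0.008 0 0 0 40" --pt "0 0 0.004 0 0 0 40" --pt "0 0 0.002 0 0 0 40" --pt "0 0 0.002 0 0 0 40"

```text
clock: 27.05
eef_pos: [0.5215, 0.2769, 0.1359]
ee_rot: [[0.921, 0.089, 0.38], [0.082, -0.996, 0.034], [0.381, -0.0, -0.924]]
contact_force: [-0.3, -0.6, -0.7]
opening: 0.0574
gripper_force: 65.8
```

```bash
python3 -c "
from h import *
indeck()"
```

```text
t 27.05 deck mm [71.1593  2.7806 33.628 ] tilt [ 0.0207  0.0132 -0.0066] F [-0.5908 -0.5813 -0.5113] op 0.05743899016405464 65.82278251647949
```

Emit:
send_rows --pt "0 0.004 0.002 0 0 0 40" --pt "0 0 0.002 0 0 0 40" --pt "0 0 0.001 0 0 0 40"

```text
clock: 27.35
eef_pos: [0.5221, 0.2759, 0.1346]
ee_rot: [[0.921, 0.089, 0.38], [0.082, -0.996, 0.034], [0.381, -0.0, -0.925]]
contact_force: [-2.5, 0.2, 2.0]
opening: 0.0574
gripper_force: 66.3
```

```bash
python3 -c "
from h import *
indeck()"
```

```text
t 27.35 deck mm [71.0714  1.7157 32.3085] tilt [ 0.0146  0.0245 -0.0134] F [-1.5398  0.4616  2.7859] op 0.05736047761057142 66.26851201057434
```

Emit:
send_rows --pt "0 0 0.001 0 0 0 40" --pt "-0.006 0 0 0 0 0 40" --pt "-0.006 0 0 0 0 0 40" --pt "-0.006 0 0 0 0 0 40" --pt "-0.006 0 0 0 0 0 40" --pt "-0.004 0 0 0 0 0 40" --pt "-0.002 0 0 0 0 0 40"

```text
clock: 28.05
eef_pos: [0.5152, 0.2753, 0.1315]
ee_rot: [[0.921, 0.089, 0.38], [0.082, -0.996, 0.034], [0.381, -0.0, -0.924]]
contact_force: [-0.1, 1.0, 1.3]
opening: 0.0574
gripper_force: 66.1
```

```bash
python3 -c "
from h import *
indeck()"
```

```text
t 28.05 deck mm [63.509   1.7149 32.0582] tilt [ 0.013   0.0178 -0.0055] F [0.4663 1.0572 1.2372] op 0.05735385618200115 66.14126086235046
```

Emit:
send_rows --pt "-0.002 0 0 0 0 0 40" --pt "-0.002 0 0 0 0 0 40" --pt "-0.002 0 0 0 0 0 40"

```text
clock: 28.35
eef_pos: [0.5139, 0.2752, 0.131]
ee_rot: [[0.921, 0.089, 0.38], [0.082, -0.996, 0.034], [0.381, -0.0, -0.924]]
contact_force: [0.5, 0.2, 2.4]
opening: 0.0577
gripper_force: 66.1
```

Emit:
send_rows --pt "-0.002 0 0 0 0 0 40" --pt "-0.002 0 0 0 0 0 40"

```text
clock: 28.55
eef_pos: [0.513, 0.275, 0.1306]
ee_rot: [[0.921, 0.088, 0.38], [0.082, -0.996, 0.034], [0.381, -0.0, -0.924]]
contact_force: [0.0, -1.4, 2.0]
opening: 0.0576
gripper_force: 66.1
```

Emit:
send_rows --pt "-0.002 0 0 0 0 0 40" --pt "-0.002 0 0 0 0 0 40"

```text
clock: 28.75
eef_pos: [0.5121, 0.275, 0.1302]
ee_rot: [[0.921, 0.089, 0.38], [0.082, -0.996, 0.034], [0.381, -0.0, -0.924]]
contact_force: [1.5, 0.2, 2.4]
opening: 0.0577
gripper_force: 66.1
```

Emit:
send_rows --pt "-0.002 0 0 0 0 0 40" --pt "-0.002 0 0 0 0 0 40"

```text
clock: 28.95
eef_pos: [0.5119, 0.275, 0.1302]
ee_rot: [[0.92, 0.088, 0.381], [0.081, -0.996, 0.034], [0.382, -0.001, -0.924]]
contact_force: [8.1, -1.7, 0.6]
opening: 0.0574
gripper_force: 65.7
```

Emit:
send_rows --pt "-0.002 0 0.001 0 0 0 40"

```text
clock: 29.05
eef_pos: [0.512, 0.275, 0.1301]
ee_rot: [[0.92, 0.088, 0.382], [0.081, -0.996, 0.035], [0.383, -0.001, -0.924]]
contact_force: [7.8, -2.4, 8.2]
opening: 0.0579
gripper_force: 66.5
```

Emit:
send_rows --pt "0 0 0 0 0 0 85" --pt "0 0 0 0 0 0 85" --pt "0 0 0 0 0 0 85"

```text
clock: 29.35
eef_pos: [0.5104, 0.2748, 0.1292]
ee_rot: [[0.921, 0.089, 0.379], [0.082, -0.996, 0.034], [0.381, 0.0, -0.925]]
contact_force: [-0.4, 0.8, 0.0]
opening: 0.0849
gripper_force: 0.0
```

Emit:
send_rows --pt "0 0 -0.06 0 0 0 85" --pt "0 0 -0.16 0 0 0 85" --pt "0 0 -0.08 0 0 0 85" --pt "0 0 0 0 0 0 85"

```text
clock: 29.75
eef_pos: [0.4821, 0.2733, 0.2006]
ee_rot: [[0.92, 0.09, 0.38], [0.081, -0.996, 0.038], [0.382, -0.004, -0.924]]
contact_force: [-0.3, 0.8, -0.7]
opening: 0.0851
gripper_force: 0.0
```

```bash
python3 - <<'E'
from h import *
from ov import *
p=r.get_image("wrist"); save(p,"w6"); indeck()
K=np.array(p["intrinsics"]);T=np.array(p["world_from_camera"])
L=r.landmark_of(p,"knob_grip"); rays=[ray(ps,(181.4,248.2)),ray(pt,(187.1,244.3)),(np.array([.4899,.2724,.3523]),np.array([.2613,-.4902,-.8315])),(np.array([.4891,.2378,.356]),np.array([.2877,-.3744,-.8815]))]
if L: rc=np.array(L[0]["location"])*[384,512]; print(L[0]["score"],rc); rays.append(wray(p,rc))
x,e=meet(rays); print("knob",x,e); print(meet(rays[2:]))
np.save("knob.npy",x)
v=np.load("deck.npy"); R=frame(v)
I=cv2.resize(cv2.imread("pics/w6.png")[60:320,140:470],None,fx=2.2,fy=2.2,interpolation=cv2.INTER_CUBIC)
def poly(pts,c): cv2.polylines(I,[np.array([(proj(K,T,q)-[140,60]+.5)*2.2 for q in pts],int)],True,c,1)
poly([v[:3]+R@np.array(c) for c in((0,-.03,.042),(.12,-.03,.042),(.12,.03,.042),(0,.03,.042))],(255,0,255))
Rk=Ro.from_euler("ZY",[v[3],-np.radians(28)]).as_matrix()
poly([x+Rk@np.array([a,b,-.021]) for a,b in((-.045,-.04),(.045,-.04),(.045,.04),(-.045,.04))],(0,255,255))
poly([x+Rk@np.array([.016*np.cos(t),.016*np.sin(t),.008]) for t in np.linspace(0,6.28,30)],(0,0,255))
cv2.imwrite("pics/ov6.png",I)
E
```

```text
t 29.8 deck mm [ 58.6667   2.7688 107.6013] tilt [ 0.1865 -0.0067  0.0203] F [ 0.0977 -0.358  -0.4681] op 0.08502099071077716 0.0
0.75 [158.208  414.4128]
knob [0.568  0.13   0.1101] [np.float64(0.0010346153337785157), np.float64(0.0022908764081819672), np.float64(0.0020123684472787918), np.float64(0.003555261355790744), np.float64(0.002715323627313153)]
(array([0.557 , 0.1474, 0.142 ]), [np.float64(0.0011741862120477583), np.float64(0.0019109624095743844), np.float64(0.001090179950824194)])
```

View pics/ov6.png

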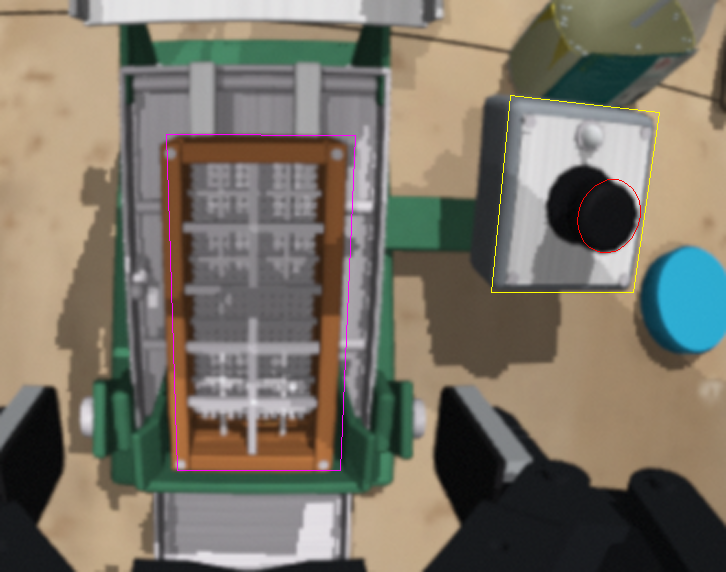

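The coarse screen lies home on top, with its low end at row 466 against the backstop. The knob's modelled rim (red circle, centre (608,216)) fits the real head, so the knob is at about (0.568, 0.130, 0.110).

```bash
python3 - <<'E'
from h import *
x=np.load("knob.npy"); v=np.load("deck.npy"); Rk=Ro.from_euler("ZY",[v[3],-np.radians(28)]).as_matrix()
X=x+Rk@np.array([0,0,.06]); print(X); go(X,Rk@np.diag([1,-1,-1]),n=5)
E
```

```text
[0.54   0.1275 0.1631]
n 5 row [0.0208, 0.1201, 0.0407, -0.0001, 0.0062, 0.0]
```

Emit:
send_rows --pt "0.0208 0.1201 0.0407 0 0.0062 0 85" --pt "0.0208 0.1201 0.0407 0 0.0062 0 85" --pt "0.0208 0.1201 0.0407 0 0.0062 0 85" --pt "0.0208 0.1201 0.0407 0 0.0062 0 85" --pt "0.0208 0.1201 0.0407 0 0.0062 0 85" --pt "0 0 0 0 0 0 70" --pt "0 0 0 0 0 0 70"

```text
clock: 30.55
eef_pos: [0.5402, 0.1251, 0.1624]
ee_rot: [[0.88, 0.086, 0.466], [0.076, -0.996, 0.039], [0.468, 0.001, -0.884]]
contact_force: [0.2, -0.2, 0.4]
opening: 0.0701
gripper_force: 0.0
```

```bash
cat > knob.py <<'E'
from h import *
x=np.load("knob.npy"); v=np.load("deck.npy"); Rk=Ro.from_euler("ZY",[v[3],-np.radians(28)]).as_matrix()
p=r.get_image("wrist"); save(p,"w7"); s=r.observe()
L=r.landmark_of(p,"knob_grip")
for q in L[:2]:
    o,d=wray(p,np.array(q["location"])*[384,512]); t=(x-o)@Rk[:,2]/(d@Rk[:,2]); print(q["score"],np.array(q["location"])*[384,512],"in knob frame mm",Rk.T@(o+t*d-x)*1000)
for q in r.trace(p,"pull_knob")[:1]:
    m=np.array(q["pixels"]); ys,xs=np.nonzero(m); print("mask",q["score"],xs.min(),xs.max(),ys.min(),ys.max(),xs.mean(),ys.mean())
print("tcp in knob frame",Rk.T@(np.array(s["eef_pos"])-x)*1000,s["clock"],s["opening"],s["joint_positions"])
E
python3 knob.py
```

```text
0.96 [206.4   253.696] in knob frame mm [ 0.0483 -2.275   0.    ]
mask 0.66 229 273 188 231 250.9232245681382 209.38963531669864
tcp in knob frame [-0.0384 -1.0285 59.5854] 30.6 0.06996565143233924 [-1.1703  0.1446  0.7935  2.3343  0.1877  0.2444 -2.0609]
```

Emit:
send_rows --pt "0 0.001 0.06 0 0 0 70" --pt "0 0.001 0.06 0 0 0 70" --pt "0 0.001 0.06 0 0 0 70" --pt "0 0 0.05 0 0 0 70" --pt "0 0 0.03 0 0 0 70" --pt "0 0 0.016 0 0 0 70" --pt "0 0 0 0 0 0 70"

```text
clock: 31.4
eef_pos: [0.5674, 0.1278, 0.1102]
ee_rot: [[0.881, 0.089, 0.464], [0.081, -0.996, 0.037], [0.465, 0.005, -0.885]]
contact_force: [0.3, -0.2, -0.4]
opening: 0.0699
gripper_force: 0.0
```

```bash
python3 knob.py
```

```text
0.94 [243.9168 250.3168] in knob frame mm [-2.0487 -0.014   0.    ]
mask 0.69 221 281 214 274 251.38550135501356 244.28048780487805
tcp in knob frame [-0.63   -2.2957  0.7496] 31.45 0.06970027330892378 [-0.6052  0.2652  0.2041  2.2938  0.679   0.1653 -2.5496]
```

The arm ran up against joint 6's lower limit at this tilt. The head is round, so I'll tilt the tool about 14° nearer to vertical, in the plane across the finger line, and go on down.

```bash
python3 - <<'E'
from h import *
x=np.load("knob.npy"); v=np.load("deck.npy"); E=lambda t:Ro.from_euler("ZY",[v[3],-np.radians(t)]).as_matrix()
Rk=E(28);s=r.observe();R=E(14)@np.diag([1,-1,-1])
A=x+Rk@np.array([-.001,-.0023,.002]); go(A,R,n=4)
B=x+Rk@np.array([-.001,-.0023,-.010]); go(B,R,n=4,frm=dict(eef_pos=A,ee_rot=R))
print("pull 1mm in tool axes",R.T@Rk[:,2]*.001/.25)
E
```

```text
n 4 row [-0.0006, 0.0, -0.0009, 0.0004, -0.0191, 0.0001]
n 4 row [0.0029, 0.0, 0.0116, 0.0, 0.0, -0.0]
pull 1mm in tool axes [-0.001   0.     -0.0039]
```

Emit:
send_rows --pt "-0.0006 0 -0.0009 0.0004 -0.0191 0 70" --pt "-0.0006 0 -0.0009 0.0004 -0.0191 0 70" --pt "-0.0006 0 -0.0009 0.0004 -0.0191 0 70" --pt "-0.0006 0 -0.0009 0.0004 -0.0191 0 70" --pt "0 0 0 0 0 0 70"

```text
clock: 32.05
eef_pos: [0.5686, 0.1267, 0.1116]
ee_rot: [[0.962, 0.087, 0.261], [0.085, -0.996, 0.021], [0.261, 0.002, -0.965]]
contact_force: [-0.1, -0.3, 0.8]
opening: 0.0695
gripper_force: 0.0
```

```bash
python3 knob.py
```

```text
0.7 [245.9904 247.0912] in knob frame mm [-2.4427  0.4758 -0.    ]
mask 0.81 219 279 217 274 248.79935965848452 245.45819992885095
tcp in knob frame [ 0.0073 -3.6243  0.9795] 32.1 0.06982989586682146 [-0.2268  0.3126 -0.1725  2.1151  0.2896  0.4809 -2.1085]
```

Emit:
send_rows --pt "0 -0.003 0.011 0 0 0 70" --pt "0 -0.0025 0.011 0 0 0 70" --pt "0.001 0 0.011 0 0 0 70" --pt "0.002 0 0.01 0 0 0 70" --pt "0 0 0 0 0 0 70"

```text
clock: 32.7
eef_pos: [0.5706, 0.1277, 0.1001]
ee_rot: [[0.962, 0.088, 0.26], [0.086, -0.996, 0.019], [0.26, 0.004, -0.965]]
contact_force: [-0.3, -0.5, -0.2]
opening: 0.0701
gripper_force: 0.0
```

```bash
python3 knob.py
```

```text
0.57 [254.8992 251.392 ] in knob frame mm [-2.894  -1.0007 -0.    ]
mask 0.59 218 283 223 284 250.51127819548873 253.81022556390977
tcp in knob frame [-2.4772 -2.518  -9.7518] 32.75 0.07015211189251419 [-0.2341  0.334  -0.1655  2.1145  0.3025  0.463  -2.1217]
```

Emit:
send_rows --pt "0 -0.001 0 0 0 0 20" --pt "0 0 0 0 0 0 20" --pt "0 0 0 0 0 0 20" --pt "0 0 0 0 0 0 20" --pt "0 0 0 0 0 0 20" --pt "0 0 0 0 0 0 20" --pt "0 0 0 0 0 0 20"

```text
clock: 33.55
eef_pos: [0.5706, 0.1288, 0.1011]
ee_rot: [[0.961, 0.089, 0.261], [0.086, -0.996, 0.02], [0.261, 0.003, -0.965]]
contact_force: [-5.6, 3.2, 10.3]
opening: 0.0286
gripper_force: 58.3
```

Emit:
send_rows --pt "-0.003 0 -0.0117 0 0 0 20" --pt "-0.003 0 -0.0117 0 0 0 20" --pt "-0.003 0 -0.0117 0 0 0 20" --pt "-0.002 0 -0.008 0 0 0 20"

```text
clock: 33.95
eef_pos: [0.5655, 0.1283, 0.1107]
ee_rot: [[0.961, 0.089, 0.261], [0.086, -0.996, 0.021], [0.262, 0.003, -0.965]]
contact_force: [4.9, 5.8, -5.6]
opening: 0.0292
gripper_force: 59.6
```

Emit:
send_rows --pt "-0.0008 0 -0.003 0 0 0 20" --pt "-0.0005 0 -0.002 0 0 0 20" --pt "0 0 0 0 0 0 20" --pt "0 0 0 0 0 0 20"

```text
clock: 34.35
eef_pos: [0.5649, 0.1283, 0.1117]
ee_rot: [[0.961, 0.089, 0.261], [0.086, -0.996, 0.021], [0.262, 0.003, -0.965]]
contact_force: [4.9, 6.0, -6.8]
opening: 0.0292
gripper_force: 59.7
```

Emit:
send_rows --pt "0.003 0 0.0117 0 0 0 20" --pt "0.003 0 0.0117 0 0 0 20" --pt "0.003 0 0.0117 0 0 0 20" --pt "0.002 0 0.0078 0 0 0 20" --pt "0 0 0 0 0 0 75" --pt "0 0 0 0 0 0 75" --pt "0 0 0 0 0 0 75" --pt "0 0 0 0 0 0 75"

```text
clock: 35.15
eef_pos: [0.57, 0.1276, 0.1019]
ee_rot: [[0.962, 0.087, 0.26], [0.085, -0.996, 0.019], [0.261, 0.004, -0.965]]
contact_force: [-0.5, -0.0, 0.6]
opening: 0.0752
gripper_force: 0.0
```

Emit:
send_rows --pt "0 0 -0.06 0 0 0 75" --pt "0 0 -0.12 0 0 0 75" --pt "0 0 -0.16 0 0 0 75" --pt "0 0 -0.12 0 0 0 75" --pt "0 0 0 0 0 0 75" --pt "0 0 0 0 0 0 75"

```text
clock: 35.75
eef_pos: [0.5402, 0.1256, 0.2143]
ee_rot: [[0.961, 0.088, 0.262], [0.085, -0.996, 0.02], [0.263, 0.003, -0.965]]
contact_force: [-0.4, 0.1, -0.9]
opening: 0.0749
gripper_force: 0.0
```

```bash
python3 - <<'E'
from h import *
from ov import *
p=r.get_image("wrist"); save(p,"w8"); s=r.observe(); K=np.array(p["intrinsics"]);T=np.array(p["world_from_camera"]); print(s["clock"],s["eef_pos"],s["opening"],s["contact_force"])
v=np.load("deck.npy"); R=frame(v)
for l,z in(("coarse",.042),):
    for t in r.trace(p,l+"_screen_mid")[:2]:
        ys,xs=np.nonzero(np.array(t["pixels"])); c=cv2.findContours(np.array(t["pixels"]).astype(np.uint8),0,1)[0]; c=max(c,key=cv2.contourArea)[:,0]
        P=[]
        for a,b in c:
            o,d=wray(p,(b,a)); k=(v[:3]+R[:,2]*z-o)@R[:,2]/(d@R[:,2]); P.append((R.T@(o+k*d-v[:3]))[:2]*1000)
        print(l,t["score"],cv2.minAreaRect(np.array(P,np.float32)))
x=np.load("knob.npy")
L=r.landmark_of(p,"knob_grip")
for q in L[:1]:
    print(np.array(q["location"])*[384,512],q["score"],proj(K,T,x)[::-1])
E
```

```text
35.8 [0.5399 0.1255 0.2132] 0.07507455622239766 [0.3717 0.3461 0.0482]
coarse 0.98 ((74.69266510009766, -2.042675018310547), (95.16112518310547, 67.20323944091797), 0.7936052083969116)
[191.8848 252.9792] 0.9 [190.1265 251.1272]
```

```bash
python3 -c "
from h import *
print(r.sign_off())"
```

```text
the job is handed in; nothing more can be done
None
```

I handed the job in at about 36 s with the three screens stacked fine, medium, coarse against the backstop, and the knob pulled out about 12 mm and back at rest. One risk: while I was landing the fine screen, the wrist force briefly read about 127 N, above the 120 N limit, and no verdict came back at hand-in.

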